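Pass the slide box through the sprung gate

TASK

Push the flat white slide box along the metal chute, through the gate and up against the end stop. The gate is sprung shut: hold it open by pressing down the long thick bar on the chute's left side with one fingertip, keep it held while another finger pushes the box from behind, so that the gate never rubs, rams or drops on the box, and let it fall shut behind the box. Do not grasp or lift the box, and leave everything else where it is.

Things in the scene. Friction and masses are not known exactly. Their poses are not given: they have to be found in the camera images.
- chute: Low aluminium chute fixed to the bench. Origin: on the bench, on its centre line, right below the gate; +x along the chute the way the box travels (away from the robot), y left, z up. Floor 3 mm thick, x -200 to 130 mm; kerbs with inner faces at y +-51.5, tops at z 10. The gate's hinge line runs along x at y 62.5, z 26, in brackets at x -188 and 22 mm (tops at z 32).
- end_stop (a point): Middle of the end stop's face, a plate across the chute's far end, 30 mm high. It lies 106.5 mm past the gate along the chute (face of its two rubber buffers), 20 mm above the bench.
- slide_box: Flat closed white slide box, 99 mm wide, 35 mm high, about 0.3 kg. Origin: centre of its underside; axes as the chute's; rear face at its x -45 mm, front at +44. It starts on the chute floor before the gate; against the stop its origin is at chute x 62 mm and its rear face 14 mm past the flap.
- gate (a joint): Gate angle, rad: 0 shut, grows as the long bar is pressed down, hard stop at 0.95. From about 0.6 the flap is clear of the box's top; 0.7 to 0.85 leaves room both ways. A spring shuts it; holding it open takes 4 to 5 N on the bar.
- press_bar (a point): Round aluminium bar of the gate, 18 mm thick, 220 mm long, parallel to the chute, left of the thinner hinge rod (7 mm). Press it anywhere; a finger can slide along it. Point: its centre. Shut: chute x -83, y 90, z 37 mm (top at z 46), ends at x -193 and 27. It swings down about the hinge line (radius 30): axis at z 19 with the gate at 0.6, z 14 at 0.8; y changes by 2 mm.
- gate_flap (a point): Grey plate of the gate, 5 mm thick, 17 wide, 26 high, hanging in the box's way. Point: middle of its lower edge; shut: chute x 0, y 26.5, z 23 mm. It swings up and left as the bar is pressed; open, it stays left of chute y 17 mm and below z 80 mm, so a pushing finger right of that passes beside it.
- cassette_loose: Small yellow tissue cassette with wax block, 29x40x12 mm, loose on the bench to the right of the chute; leave alone. Origin: centre of its underside.
- mould_loose: Small metal base mould, 31x43x12 mm, loose on the bench to the right of the chute; leave alone. Origin: centre of its underside.
- dropper_loose: Brown dropper bottle, 36 mm across, 104 mm high, loose on the bench left of the chute's far end; leave alone. Origin: centre of its underside.

How it is judged:
On the way, in this order (a step that is already met when the one before it is completed fails the run):
1. the gate is held open while the box is still in front of it (value of joint gate above 0.58 rad and x of slide_box in the frame of chute below -0.048 m), for 0.2 s.
2. the box has gone through with the gate still held open (value of joint gate above 0.55 rad and x of slide_box in the frame of chute above 0.05 m), for 0.1 s.
At the end, for the whole second after the job is handed in: The slide box lies flat on the chute floor within 8 mm of the end stop, at rest, and the gate has fallen shut behind it (below 0.06 rad) (x of slide_box in the frame of chute between 0.054 and 0.07 m and z of slide_box in the frame of chute below 0.006 m and angle between slide_box's own z axis and vertical below 0.05 rad and value of joint gate below 0.06 rad and linear speed of slide_box below 0.01 m/s); the robot touches nothing.
It fails at once if the gate presses on the box with more than 2 N (rubs, rams or drops on it) (contact force between gate and slide_box above 2 N).
It fails at once if the box is lifted more than 10 mm off the chute floor or tipped (z of slide_box in the frame of chute above 0.013 m or angle between slide_box's own z axis and vertical above 0.2 rad).
It fails at once if a bystander is moved more than 20 mm (distance of any of cassette_loose, mould_loose, dropper_loose from where it was at the start of the episode above 0.02 m).
It also fails if it takes over 42 s, if anything falls off the work surface, if the arm or the gripper's body presses on something with over 40 N, if the wrist force passes 120 N, or if a joint passes its speed limit or range.

ROBOT

A 7-joint arm with a two-finger parallel gripper is mounted at the origin on a cart in front of the work surface, level with it; the furniture and walls round the work are solid. World frame = base frame: x ahead of the robot, y to its left, z up, the work surface at z = 0. Lengths are in m, angles in rad, forces in N, time in s.
With the tool pointing down it reaches from about 0.425 to 0.875 m from the base axis. Payload 8.4 kg.
Tool frame: the origin (TCP) lies on the centre line of the jaws, within the pads' length; the fingertips stand 14 mm ahead of it and the grasp point (between the pads) lies 5 mm behind it; z points along the fingers, x is the direction in which the jaws open and shut, and the axes are right-handed (so a half turn about z gives the same grasp; the last joint's range is limited). The gripper opens to 85 mm and grips with 20 to 120 N. Pads are 22 mm wide; open, the fingers measure 114 mm over their backs; the gripper's body (76 mm by 85 mm) begins 54 mm behind the grasp point. The pads swing forward as they close: fully open they stand 13 mm farther back than shut.
Start: joints at [-1.441, 0.333, 0.04, 1.465, -0.013, 1.343, -0.059], TCP at [0.147, 0.633, 0.245] pointing down, gripper open.
Joint ranges: [-2.58, 2.58], [-0.38, 2.09], [-1.3, 1.39], [0.25, 2.4], [-1.5, 4.64], [0.08, 2.09], [-2.65, 2.65]. Speed limits (rad/s): [2.22, 2.22, 2.79, 2.79, 3.14, 3.14, 3.14].

INTERFACE

Orientations are given as a 3x3 rotation matrix whose columns are the frame's x, y, z axes.
In Python, from station import r gives the robot as it stands. The module is installed in compiled form; this text tells all that it offers.
- The arm moves only by the tool apply_moves, never from a script. Its argument "deltas" is a list of rows, each a list of 3 entries, a list of its own where there are three numbers: the opening, from 0 (shut) to 1 (fully open), then the shift along the world's x, y, z in m, then the turn about the world's z in units of 8 degrees (1.0 is 8 degrees). A call has exactly 10 rows; each row shifts and turns the pose as measured when the row begins; what a row does not reach is not made up. A row lasts 1/10 s, in which the tool goes at most 50 mm and 8.59 degrees, less where a joint would pass 70% of its speed; a pose out of reach is approached as far as the arm can. A call is refused whole if a number of a shift passes 0.05 or a number of a turn 1, either way. A call with a gripper value outside its range is refused whole. The fingers move at their own pace and stop on an object; the grip force is fixed at half the most. Time passes only in rows, so rows that do not move let the fingers close, or fill a call up. It gives the time, the measured TCP pose, the force and the opening at its end, in the units of the state.
- r.read_state(): the state, without advancing time (a new reading comes with each control period).
- r.capture(name): name is "side" or "top"; returns the picture (420x560x3 uint8, red, green, blue); there is no depth.
- r.camera_params(name): a dict with "camera_matrix" (3x3 intrinsics, pixels), "k1" (the pictures are not rectified: a ray, as slopes to the right and down, at radius r is drawn at 1 + k1 r^2 times it, then the intrinsics apply), "rvec" (rotation vector, rad) and "tvec" (3), from world to camera coordinates, as OpenCV has them. Camera axes: x right, y down, z forward; pixel columns grow to the right and rows downward; lengths in m; the calibration is good to about 2 mm. A picture is of the moment at which its call begins. camera_params takes no time and is no camera call.
- r.hand_in(): hands the job in, once; it reports no verdict.
The state is a dict: "t": time; "qpos": joint angles; "qd": joint speeds; "joint_torque": joint torques, N m; "tool_pos": TCP position; "orientation": TCP orientation; "force": force on the tool from outside, world axes, zero at the start; "moment": the same for the moment, N m; "opening": opening from 0.0 (shut) to 1.0 (fully open).
Only numpy, scipy, OpenCV 4.12 (cv2) and the standard library are available. Lean on these libraries where they do the work, as an engineer would, in place of code of your own. Each camera call takes 0.05 s, during which the arm holds its last target.

## Working session

There is one attempt and no reset: what is moved stays moved. The work goes in short steps, Python scripts to look and compute and a tool call to move; the robot and the scene stay as the last step left them, time stands still between calls to the robot, and variables do not carry over. Pictures are saved under pics/ and viewed, and the job is handed in when it is done.

Besides the shell and the picture viewer there is one more tool, called as a command line: name --argument value ..., lists and objects as JSON in quotes. apply_moves: Moves the arm, as the interface text tells. Its arguments: {"type":"object","properties":{"deltas":{"type":"array"}},"required":["deltas"]}

```bash
mkdir -p pics; python3 - <<'E'
from station import r
import cv2
s=r.read_state();print(s)
for n in("side","top"):
    p=r.camera_params(n);print(n,p)
    cv2.imwrite(f"pics/{n}0.png",cv2.cvtColor(r.capture(n),cv2.COLOR_RGB2BGR))
E
```

```text
{'t': 0.0, 'qpos': array([-1.44119189,  0.33391401,  0.03985922,  1.46627966, -0.01341863,
        1.34329928, -0.05850755]), 'qd': array([ 7.76856276e-04, -5.40660363e-04, -1.28742042e-03, -4.21512167e-04,
       -1.35571939e-03,  8.92609765e-05, -4.17694288e-04]), 'joint_torque': array([ 1.25227816e-04, -6.58546042e+01,  1.36558067e+00, -4.05563092e+01,
        1.66553672e-02,  1.25145831e-02, -1.27798350e-05]), 'tool_pos': array([0.14734118, 0.63263041, 0.24441493]), 'orientation': array([[ 2.26827973e-01,  9.73934798e-01, -2.84310267e-04],
       [ 9.73933472e-01, -2.26828134e-01, -1.60954401e-03],
       [-1.63208048e-03,  8.81903191e-05, -9.99998664e-01]]), 'force': array([-0.66573138, -0.216021  ,  0.10589063]), 'moment': array([ 0.00858516, -0.07038196,  0.07038025]), 'opening': 1.0017334356301697}
side {'camera_matrix': array([[490.46909076,   0.        , 271.21185558],
       [  0.        , 490.46909076, 206.53013426],
       [  0.        ,   0.        ,   1.        ]]), 'k1': 0.018026201778111216, 'rvec': array([ 2.09861183, -0.61928505,  0.34528231]), 'tvec': array([-0.39082788,  0.34919556,  0.43429697])}
top {'camera_matrix': array([[432.66009376,   0.        , 276.19825521],
       [  0.        , 432.66009376, 207.56541496],
       [  0.        ,   0.        ,   1.        ]]), 'k1': -0.02172747366820154, 'rvec': array([ 2.17611073, -2.19886882,  0.08933284]), 'tvec': array([0.22728235, 0.62606953, 0.88397804])}
```

View pics/side0.png

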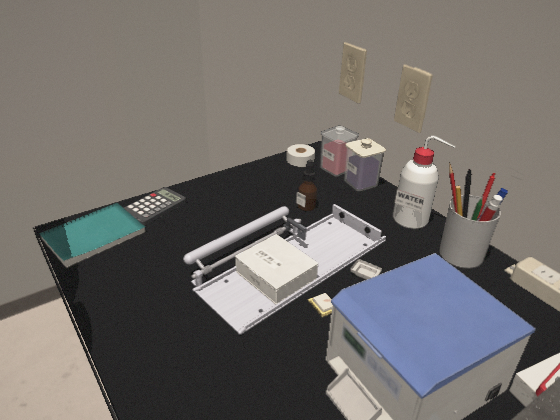

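View pics/top0.png

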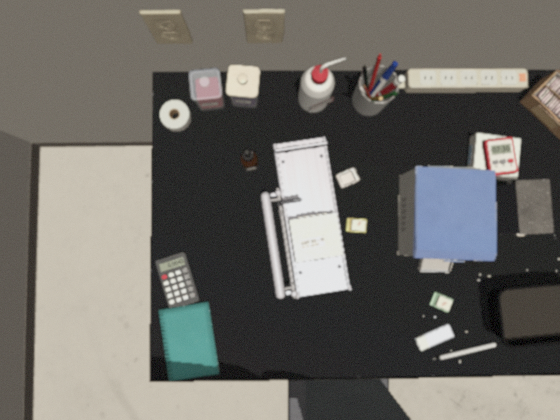

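```bash
python3 - <<'E'
import cv2
a=cv2.imread("pics/top0.png")[125:305,235:375];cv2.imwrite("pics/top0c.png",cv2.resize(a,None,fx=3.3,fy=3.3,interpolation=cv2.INTER_CUBIC))
a=cv2.imread("pics/side0.png")[155:335,175:395];cv2.imwrite("pics/side0c.png",cv2.resize(a,None,fx=3.3,fy=3.3,interpolation=cv2.INTER_CUBIC))
E
```

```text
(no output)
```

View pics/top0c.png

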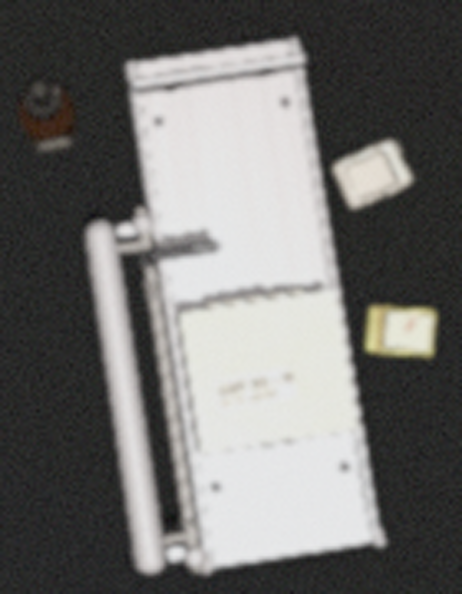

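View pics/side0c.png

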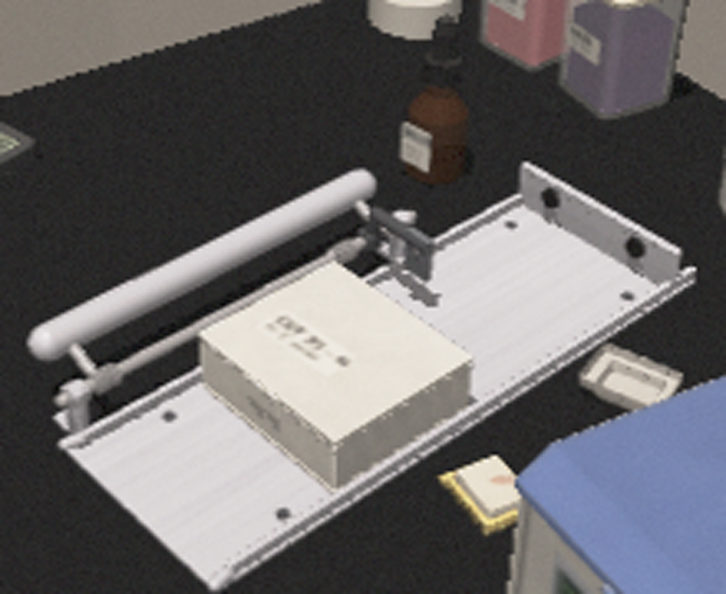

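```bash
cat > h.py <<'E'
import numpy as np,cv2
from scipy.optimize import least_squares
from station import r
P={n:r.camera_params(n) for n in("side","top")}
def proj(n,X):
    p=P[n];X=np.atleast_2d(X);R=cv2.Rodrigues(p["rvec"])[0]
    c=X@R.T+p["tvec"];K=p["camera_matrix"]
    return cv2.projectPoints(X.astype(float),p["rvec"],p["tvec"],K,np.array([p["k1"],0,0,0.]))[0][:,0]
def W(q,X):
    X=np.atleast_2d(X)/1000.;c,s=np.cos(q[2]),np.sin(q[2])
    return X@np.array([[c,-s,0],[s,c,0],[0,0,1]]).T+[q[0],q[1],0]
E
cat > fit.py <<'E'
from h import *
T=lambda u,v:(235+u/3.3,125+v/3.3)
S=lambda u,v:(175+u/3.3,155+v/3.3)
ch=[("top",(27,90,37),T(100,226)),("top",(-193,90,37),T(150,570)),
("side",(-193,90,37),S(36,344)),("side",(27,90,37),S(370,183)),("side",(106.5,0,20),S(592,222)),
("side",(-200,51.5,3),S(75,444)),("side",(-200,-51.5,3),S(208,583)),("side",(0,26.5,23),S(420,275))]
bx=[("top",(44,49.5,35),T(180,307)),("top",(44,-49.5,35),T(325,288)),("top",(-45,-49.5,35),T(352,432)),("top",(-45,49.5,35),T(197,452)),
("side",(-45,49.5,35),S(200,345)),("side",(-45,-49.5,35),S(337,435)),("side",(44,-49.5,35),S(470,365)),("side",(44,49.5,35),S(337,264)),("side",(-45,-49.5,0),S(337,488))]
def res(p):
    o=[]
    for n,X,u in ch:o.append(proj(n,W(p[:3],X))[0]-u)
    for n,X,u in bx:o.append(proj(n,W(p[:3],np.array(X)+[p[3]*1000,p[4]*1000,3]))[0]-u)
    return np.ravel(o)
f=least_squares(res,[.6,0,.1,-.06,0],loss="soft_l1")
print(f.x,np.round(f.fun.reshape(-1,2),1) if 0 else np.round(res(f.x).reshape(-1,2),1))
q=f.x[:3]
for X in[(-83,90,46),(f.x[3]*1e3-45,0,20),(106.5,0,20),(-200,0,0)]:print(X,W(q,X))
E
python3 fit.py
```

```text
[ 0.64907114  0.15004327  0.13824183 -0.08130864  0.000856  ] [[ 0.  -3.2]
 [ 0.8 -1. ]
 [-1.1  1.3]
 [ 1.3 -1.4]
 [ 0.1  0.1]
 [-1.1  2.3]
 [-0.2 -0.6]
 [-0.5 -0.8]
 [-0.5  0.1]
 [ 3.  -1.2]
 [ 1.7 -1.9]
 [ 0.9 -0.7]
 [-1.2 -4.9]
 [-1.1  1.2]
 [ 1.3 -3.5]
 [-0.7 -2.3]
 [-1.6  2.3]]
(-83, 90, 46) [[0.5544608  0.22774709 0.046     ]]
(np.float64(-126.3086394841148), 0, 20) [[0.52396751 0.13263769 0.02      ]]
(106.5, 0, 20) [[0.75455511 0.16471917 0.02      ]]
(-200, 0, 0) [[0.45097918 0.12248288 0.        ]]
```

```bash
cat >> fit.py <<'E'
for n,(x0,y0,w,h) in {"top":(235,125,140,180),"side":(175,155,220,180)}.items():
    k=3.3;a=cv2.resize(cv2.imread(f"pics/{n}0.png")[y0:y0+h,x0:x0+w],None,fx=k,fy=k,interpolation=cv2.INTER_CUBIC)
    def L(X,c):
        u=((proj(n,W(q,np.array(X,float)))-[x0,y0])*k).astype(int);cv2.polylines(a,[u[:,None]],False,c,1)
    b=np.array([p_*1e3 for p_ in (f.x[3],f.x[4])]+[3])
    for z in(0,35):L(np.array([(44,49.5,z),(44,-49.5,z),(-45,-49.5,z),(-45,49.5,z),(44,49.5,z)])+b,(0,0,255))
    L([(27,90,37),(-193,90,37)],(0,255,0))
    L([(-200,51.5,10),(106,51.5,10),(106,-51.5,10),(-200,-51.5,10),(-200,51.5,10)],(255,0,0))
    L([(0,18,23),(0,35,23),(0,35,49),(0,18,49),(0,18,23)],(255,0,255))
    L([(-188,62.5,26),(22,62.5,26)],(255,255,0))
    cv2.imwrite(f"pics/{n}0o.png",a)
E
python3 fit.py >/dev/null
```

```text
(no output)
```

View pics/top0o.png

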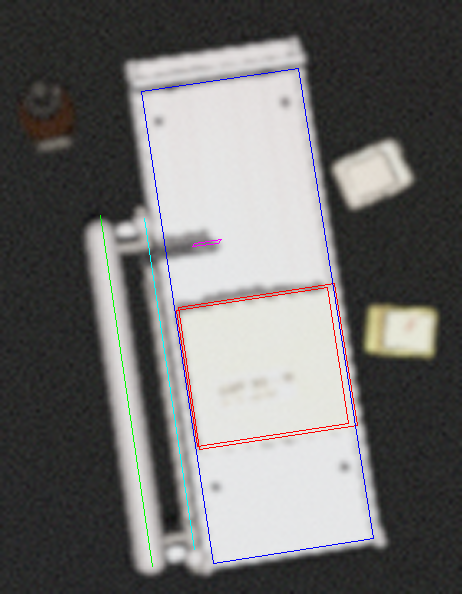

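View pics/side0o.png

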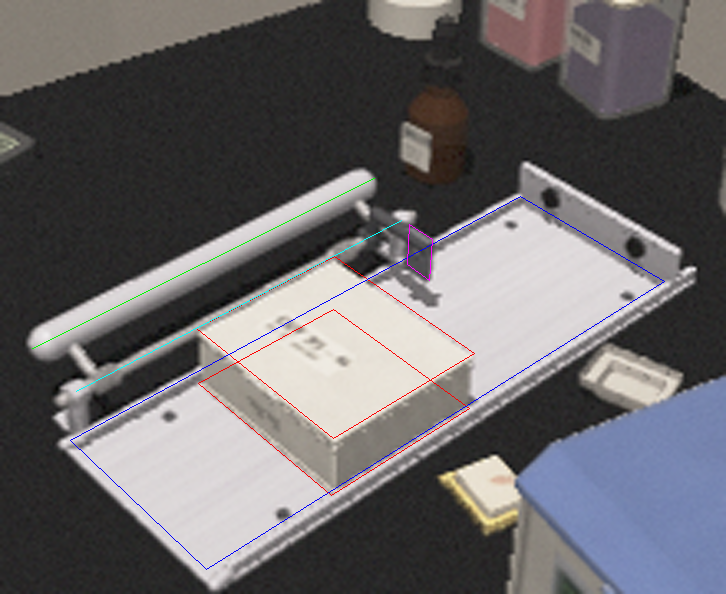

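```bash
cat >> h.py <<'E'
q=np.array([0.64907114,0.15004327,0.13824183])
def C(p):
    d=np.array(p[:2])-q[:2];c,s=np.cos(q[2]),np.sin(q[2]);return np.array([c*d[0]+s*d[1],-s*d[0]+c*d[1]])*1000
E
python3 - <<'E'
from h import *
for X in[(-148,40,0),(5,40,0)]:print(W(q,X))
s=r.read_state()
print(W(q,(-148,40,0))-s['tool_pos'])
# dropper: search pixel base
for n,uv in(("top",(248,159)),("side",(175+435/3.3,155+175/3.3))):
    p=P[n];R=cv2.Rodrigues(p["rvec"])[0];u=cv2.undistortPoints(np.array([[uv]],float),p["camera_matrix"],np.array([p["k1"],0,0,0]))[0,0]
    d=R.T@[u[0],u[1],1];o=-R.T@p["tvec"];X=o+d*(-(o[2]-0.03)/d[2]);print(n,X,C(X))
E
```

```text
[[0.49697101 0.16926698 0.        ]]
[[0.64851136 0.19035067 0.        ]]
[[ 0.34966265 -0.46341589 -0.24449568]]
top [0.73039327 0.27877497 0.03      ] [ 98.2857818  116.29722941]
side [0.69997095 0.23570358 0.03      ] [62.2183691  77.82900674]
```

apply_moves --deltas '[[1,[0.022,-0.029,0],0.2],[1,[0.022,-0.029,0],0.2],[1,[0.022,-0.029,0],0.2],[1,[0.022,-0.029,0],0.2],[1,[0.022,-0.029,0],0.2],[1,[0.022,-0.029,0],0.2],[1,[0.022,-0.029,0],0.2],[1,[0.022,-0.029,0],0.2],[1,[0.022,-0.029,0],0.2],[1,[0,0,0],0]]'

```text
t: 1.1
tool_pos: [0.3481, 0.3583, 0.2395]
orientation: [[-0.036, 0.999, -0.003], [0.999, 0.036, -0.009], [-0.009, -0.003, -1.0]]
force: [-0.2, 0.2, 0.4]
opening: 0.996
```

apply_moves --deltas '[[1,[0.02,-0.025,-0.008],0.1],[1,[0.02,-0.025,-0.008],0.1],[1,[0.02,-0.025,-0.008],0.1],[1,[0.02,-0.025,-0.008],0.1],[1,[0.02,-0.025,-0.008],0.1],[1,[0.02,-0.025,-0.01],0.1],[1,[0.015,-0.02,-0.01],0.1],[1,[0.012,-0.015,-0.01],0.05],[1,[0,0,-0.01],0],[1,[0,0,0],0]]'

```text
t: 2.1
tool_pos: [0.4966, 0.1685, 0.1548]
orientation: [[-0.146, 0.989, -0.005], [0.989, 0.146, -0.009], [-0.008, -0.006, -1.0]]
force: [0.9, -0.2, -1.0]
opening: 1.0
```

```bash
python3 - <<'E'
from h import *
s=r.read_state();o=s['orientation'];print(s['t'],s['tool_pos'],s['tool_pos']-W(q,(-148,40,0)),C(s['tool_pos']),np.degrees(np.arctan2(o[1,0],o[0,0])),s['force'])
for n in("side","top"):
    a=cv2.cvtColor(r.capture(n),cv2.COLOR_RGB2BGR);cv2.imwrite(f"pics/{n}1.png",a)
    x,y=(150,130) if n=="side" else (200,120)
    cv2.imwrite(f"pics/{n}1c.png",cv2.resize(a[y:y+200,x:x+260],None,fx=3,fy=3,interpolation=cv2.INTER_CUBIC))
E
```

```text
2.1 [0.49655607 0.16852489 0.15483392] [[-0.00041494 -0.00074209  0.15483392]] [-148.51324583   39.3221731 ] 98.37873256315389 [ 0.90205456 -0.17247046 -1.03475382]
```

View pics/side1c.png

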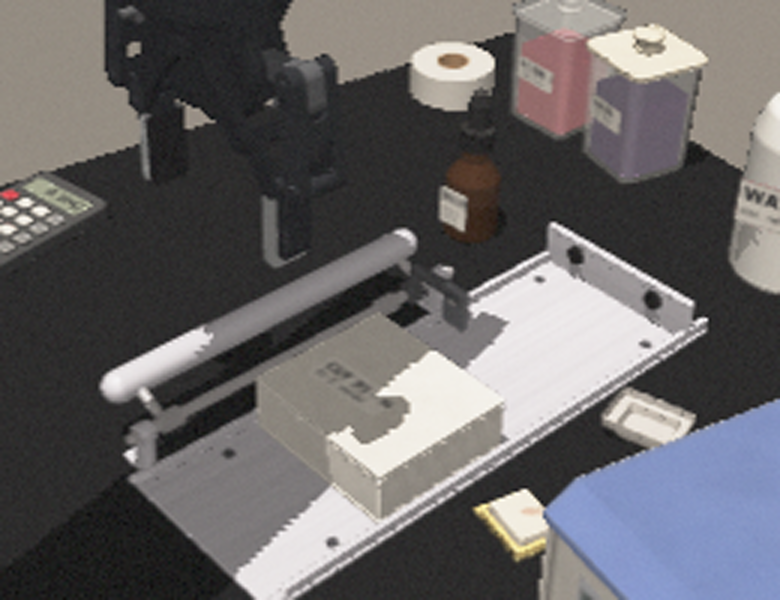

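View pics/top1c.png

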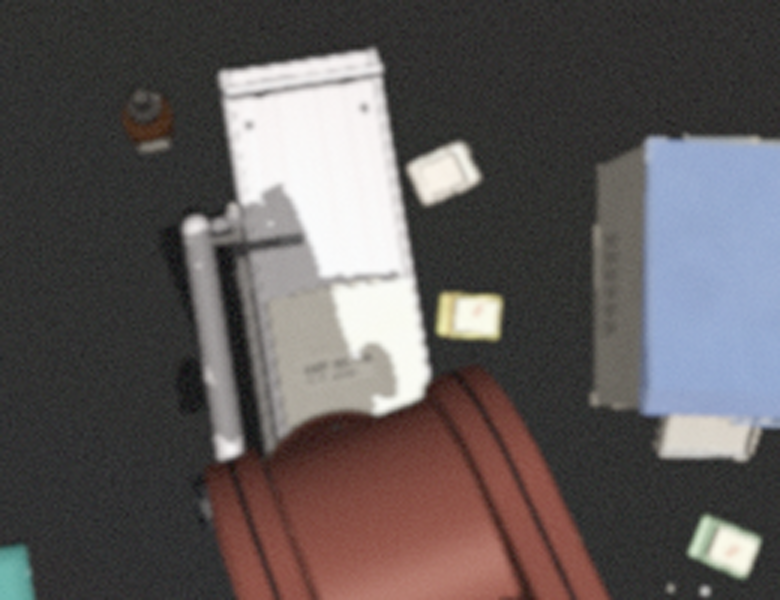

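```bash
python3 - <<'E'
from h import *
s=r.read_state();o=s['orientation'];p=s['tool_pos']
for d in(.0425,.05,.057,-.0425,-.05,-.057):
  for z in(.001,.014):
    for y in(-.011,.011): print(d,z,y,((proj("side",p+o@[d,y,z])[0]-[150,130])*3).round())
E
```

```text
0.0425 0.001 -0.011 [152. 183.]
0.0425 0.001 0.011 [189. 168.]
0.0425 0.014 -0.011 [153. 206.]
0.0425 0.014 0.011 [190. 190.]
0.05 0.001 -0.011 [143. 177.]
0.05 0.001 0.011 [180. 162.]
0.05 0.014 -0.011 [145. 200.]
0.05 0.014 0.011 [181. 184.]
0.057 0.001 -0.011 [135. 172.]
0.057 0.001 0.011 [171. 157.]
0.057 0.014 -0.011 [136. 194.]
0.057 0.014 0.011 [173. 179.]
-0.0425 0.001 -0.011 [261. 259.]
-0.0425 0.001 0.011 [299. 241.]
-0.0425 0.014 -0.011 [262. 283.]
-0.0425 0.014 0.011 [299. 265.]
-0.05 0.001 -0.011 [271. 267.]
-0.05 0.001 0.011 [309. 249.]
-0.05 0.014 -0.011 [272. 290.]
-0.05 0.014 0.011 [310. 272.]
-0.057 0.001 -0.011 [281. 274.]
-0.057 0.001 0.011 [319. 255.]
-0.057 0.014 -0.011 [282. 297.]
-0.057 0.014 0.011 [320. 279.]
```

apply_moves --deltas '[[1,[0,0,-0.015],-0.05],[1,[0,0,-0.015],0],[1,[0,0,-0.015],0],[1,[0,0,-0.015],0],[1,[0,0,-0.015],0],[1,[0,0,-0.01],0],[1,[0,0,-0.005],0],[1,[0,0.001,0],0],[1,[0,0,0],0],[1,[0,0,0],0]]'

```text
t: 3.2
tool_pos: [0.4964, 0.1818, 0.0695]
orientation: [[-0.152, 0.988, 0.004], [0.988, 0.152, 0.001], [0.0, 0.004, -1.0]]
force: [0.3, -0.1, 0.1]
opening: 0.997
```

```bash
cat > st.py <<'E'
from h import *
import sys
s=r.read_state();o=s['orientation'];print(s['t'],s['tool_pos'],C(s['tool_pos']),np.degrees(np.arctan2(o[1,0],o[0,0])),s['force'],s['moment'])
if len(sys.argv)>1:
  for n in("side","top")[:int(sys.argv[2])]:
    a=cv2.cvtColor(r.capture(n),cv2.COLOR_RGB2BGR);cv2.imwrite(f"pics/{n}{sys.argv[1]}.png",a)
    x,y=(150,130) if n=="side" else (200,120)
    cv2.imwrite(f"pics/{n}{sys.argv[1]}c.png",cv2.resize(a[y:y+200,x:x+260],None,fx=3,fy=3,interpolation=cv2.INTER_CUBIC))
E
python3 st.py 2 1
```

```text
3.2 [0.49642536 0.18178789 0.06950926] [-146.81503865   52.47665691] 98.75102509421663 [ 0.26938366 -0.07178991  0.14508349] [-0.02368493 -0.03550862 -0.00709527]
```

View pics/side2c.png

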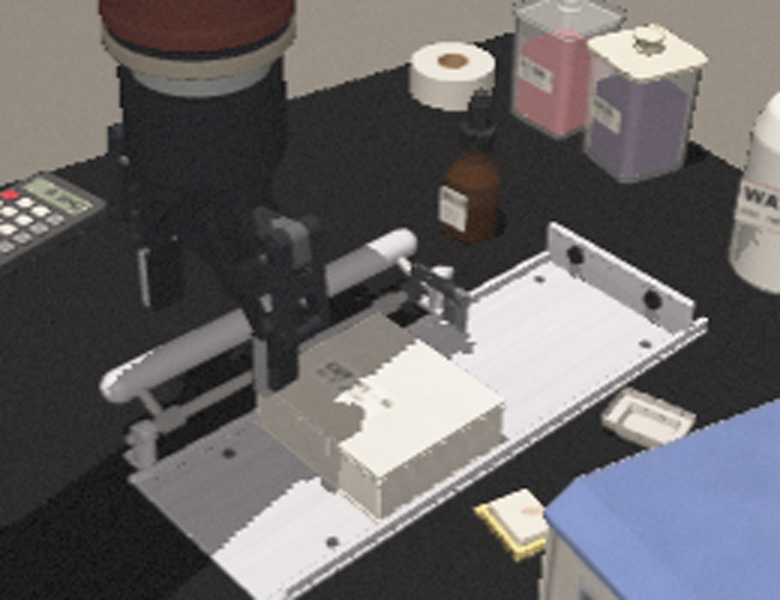

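apply_moves --deltas '[[1,[0,-0.003,0],-0.1],[1,[0,-0.003,0],0],[1,[0,-0.003,0],0],[1,[0,-0.002,0],0],[1,[0,-0.001,0],0],[1,[0,0,-0.002],0],[1,[0,0,-0.002],0],[1,[0,0,-0.002],0],[1,[0,0,-0.002],0],[1,[0,0,0],0]]'

```text
t: 4.25
tool_pos: [0.4971, 0.1685, 0.0617]
orientation: [[-0.136, 0.991, 0.005], [0.991, 0.136, 0.002], [0.001, 0.005, -1.0]]
force: [-0.6, -0.4, -0.5]
opening: 1.0
```

```bash
python3 st.py
```

```text
4.25 [0.49706094 0.16846666 0.06173235] [-148.02121394   39.19492924] 97.82803546915217 [-0.60063624 -0.36665634 -0.46057636] [-0.01900609  0.01145477 -0.02900923]
```

apply_moves --deltas '[[1,[0,0,-0.003],0],[1,[0,0,-0.003],0],[1,[0,0,-0.003],0],[1,[0,0,-0.003],0],[1,[0,0,-0.003],0],[1,[0,0,-0.003],0],[1,[0,0,-0.003],0],[1,[0,0,-0.003],0],[1,[0,0,-0.003],0],[1,[0,0,0],0]]'

```text
t: 5.25
tool_pos: [0.498, 0.1698, 0.0331]
orientation: [[-0.137, 0.991, 0.007], [0.991, 0.137, 0.003], [0.002, 0.007, -1.0]]
force: [-0.8, 0.9, 2.9]
opening: 1.004
```

```bash
python3 st.py 3 1
```

```text
5.25 [0.49795008 0.16984405 0.03313495] [-146.9507543    40.43664963] 97.86957716846764 [-0.76223318  0.89548866  2.85830769] [ 0.22540617  0.09454002 -0.03543056]
```

View pics/side3c.png

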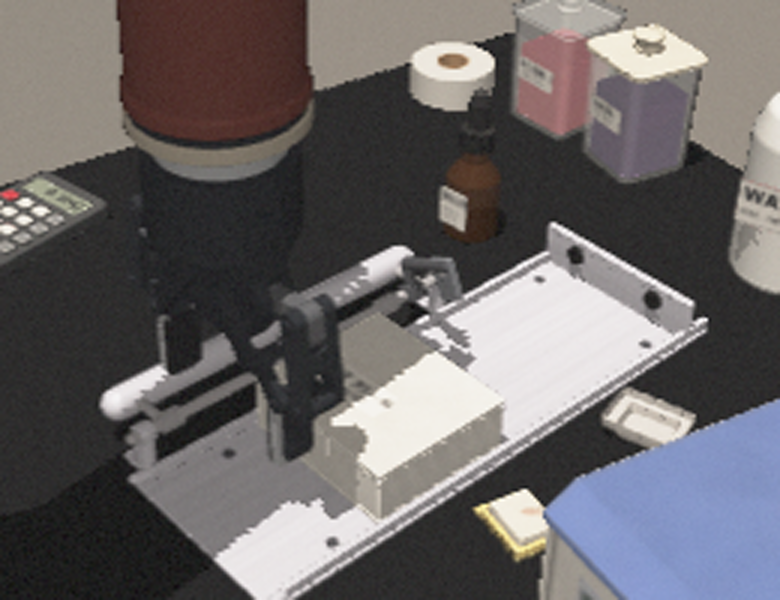

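apply_moves --deltas '[[1,[0,0,-0.002],0],[1,[0,0,-0.002],0],[1,[0,0,-0.002],0],[1,[0,-0.0005,-0.002],0],[1,[0,0,0],0],[1,[0,0,0],0],[1,[0,0,0],0],[1,[0,0,0],0],[1,[0,0,0],0],[1,[0,0,0],0]]'

```text
t: 6.3
tool_pos: [0.4982, 0.17, 0.0252]
orientation: [[-0.137, 0.99, 0.007], [0.991, 0.137, 0.004], [0.003, 0.008, -1.0]]
force: [-0.8, 2.0, 3.9]
opening: 1.0
```

```bash
python3 st.py 4 1; python3 - <<'E'
from h import *
a=cv2.imread("pics/side4.png");x0,y0,k=240,180,8
for zz in (.6,.75,.9):
  c,s=np.cos(zz),np.sin(zz)
  F=np.array([(-44.5,-3),(-27.5,-3),(-27.5,23),(-44.5,23),(-44.5,-3)])
  pts=np.array([(0,62.5+y*c+z*s,26-y*s+z*c) for y,z in F]); print(zz,((proj("side",W(q,pts))-[x0,y0])*k).round().tolist())
cv2.imwrite("pics/side4f.png",cv2.resize(a[y0:y0+70,x0:x0+90],None,fx=k,fy=k,interpolation=cv2.INTER_CUBIC))
E
```

```text
6.3 [0.4981512  0.16996958 0.02520924] [-146.73424597   40.53326841] 97.89537821580593 [-0.76697376  2.02097812  3.85258732] [0.39199265 0.16427193 0.04073704]
0.6 [[508.0, 369.0], [460.0, 376.0], [417.0, 263.0], [464.0, 255.0], [508.0, 369.0]]
0.75 [[497.0, 340.0], [454.0, 358.0], [400.0, 248.0], [442.0, 229.0], [497.0, 340.0]]
0.9 [[483.0, 311.0], [445.0, 340.0], [383.0, 236.0], [419.0, 206.0], [483.0, 311.0]]
```

View pics/side4f.png

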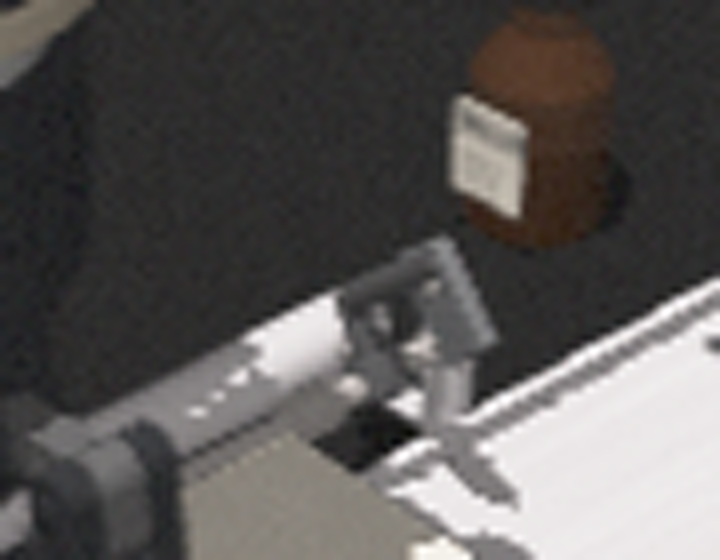

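View pics/side4c.png

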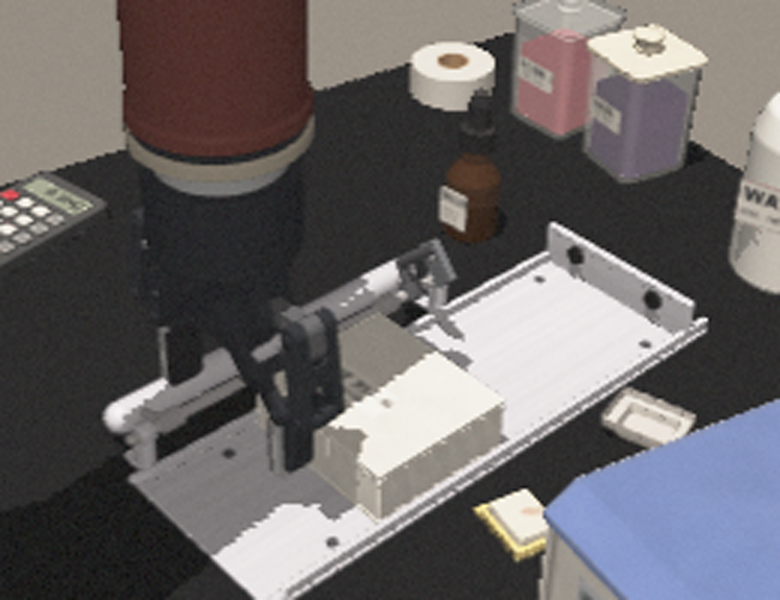

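apply_moves --deltas '[[1,[0.004,0.0005,0],0],[1,[0.004,0.0005,0],0],[1,[0.004,0.0005,0],0],[1,[0.004,0.0005,0],0],[1,[0.004,0.0005,0],0],[1,[0.004,0.0005,0],0],[1,[0.004,0.0005,0],0],[1,[0.004,0.0005,0],0],[1,[0,0,0],0],[1,[0,0,0],0]]'

```text
t: 7.35
tool_pos: [0.5277, 0.1689, 0.0226]
orientation: [[-0.134, 0.991, -0.007], [0.991, 0.134, -0.003], [-0.002, -0.007, -1.0]]
force: [-3.0, -0.6, 5.4]
opening: 1.002
```

```bash
python3 st.py 5 1
```

```text
7.35 [0.52774189 0.16894418 0.02262989] [-117.56716693   35.43999373] 97.69258607598948 [-3.01016368 -0.58858566  5.38795859] [ 0.03506207  0.72929313 -0.09532081]
```

View pics/side5c.png

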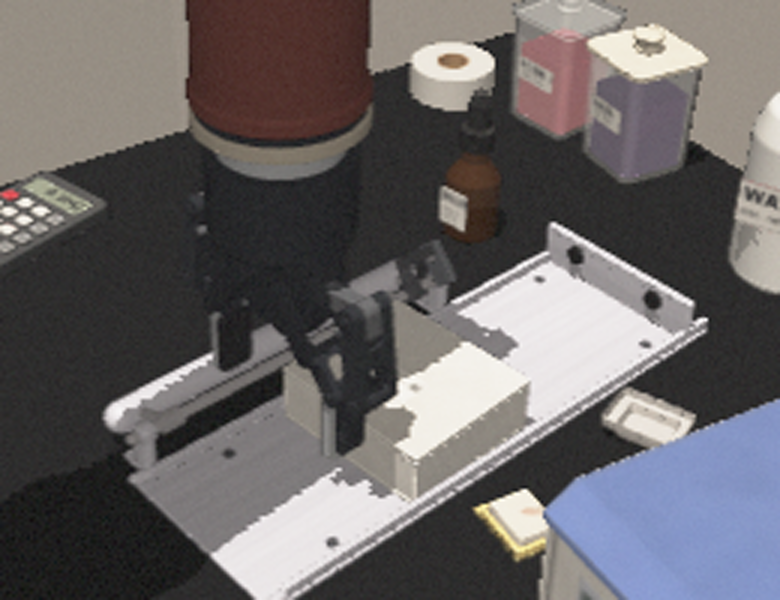

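apply_moves --deltas '[[1,[0.004,0.0017,0.0006],0],[1,[0.004,0.0017,0.0006],0],[1,[0.004,0.0017,0.0006],0],[1,[0.004,0.0017,0.0005],0],[1,[0.004,0.0017,0.0005],0],[1,[0.004,0.0015,0.0005],0],[1,[0.004,0.0015,0.0003],0],[1,[0.004,0.0015,0.0003],0],[1,[0,0,0],0],[1,[0,0,0],0]]'

```text
t: 8.4
tool_pos: [0.5549, 0.1706, 0.0215]
orientation: [[-0.127, 0.992, -0.029], [0.992, 0.126, -0.018], [-0.015, -0.031, -0.999]]
force: [-2.6, 0.1, 4.0]
opening: 0.999
```

```bash
python3 st.py 6 1
```

```text
8.4 [0.55488414 0.17058125 0.02151595] [-90.45825998  33.32119853] 97.27914736218113 [-2.59399695  0.060644    3.99082418] [ 0.13374821  0.6352823  -0.04152667]
```

View pics/side6c.png

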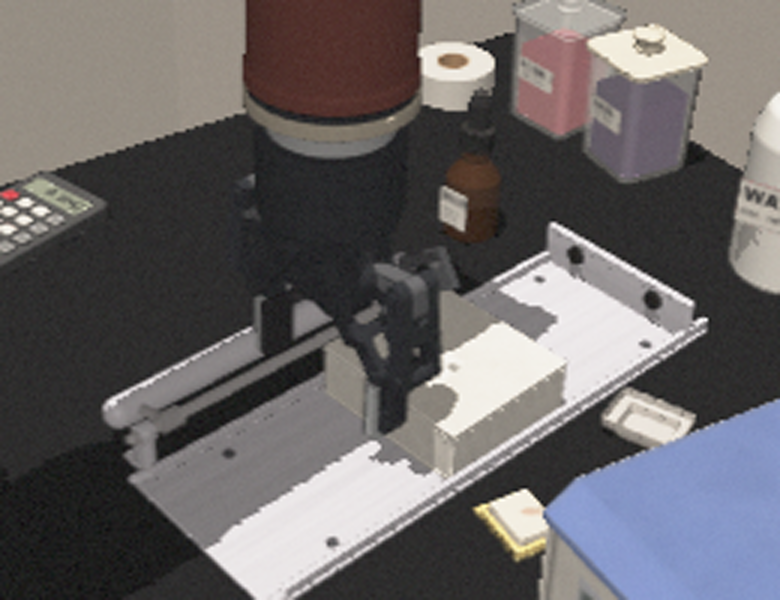

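apply_moves --deltas '[[1,[0,0.001,0.001],0.05],[1,[0,0.001,0.001],0],[1,[0,0.001,0.001],0],[1,[0,0.001,0.0005],0],[1,[0,0.001,0],0],[1,[0,0.001,0],0],[1,[0,0,0],0],[1,[0,0,0],0],[1,[0,0,0],0],[1,[0,0,0],0]]'

```text
t: 9.45
tool_pos: [0.5552, 0.1717, 0.0247]
orientation: [[-0.13, 0.991, -0.029], [0.991, 0.13, -0.024], [-0.02, -0.032, -0.999]]
force: [-1.1, -3.6, 2.5]
opening: 1.001
```

```bash
python3 st.py
```

```text
9.45 [0.55517969 0.17165663 0.02473499] [-90.01734337  34.3455834 ] 97.49635501886414 [-1.07647191 -3.58758279  2.46258366] [-0.66113103  0.19627605  0.00431298]
```

```bash
python3 st.py 7 2;python3 - <<'E'
from h import *
a=cv2.imread("pics/side7.png");cv2.imwrite("pics/side7f.png",cv2.resize(a[180:280,210:330],None,fx=6,fy=6,interpolation=cv2.INTER_CUBIC))
E
```

```text
9.45 [0.55517969 0.17165663 0.02473499] [-90.01734337  34.3455834 ] 97.49635501886414 [-1.07647191 -3.58758279  2.46258366] [-0.66113103  0.19627605  0.00431298]
```

View pics/side7f.png

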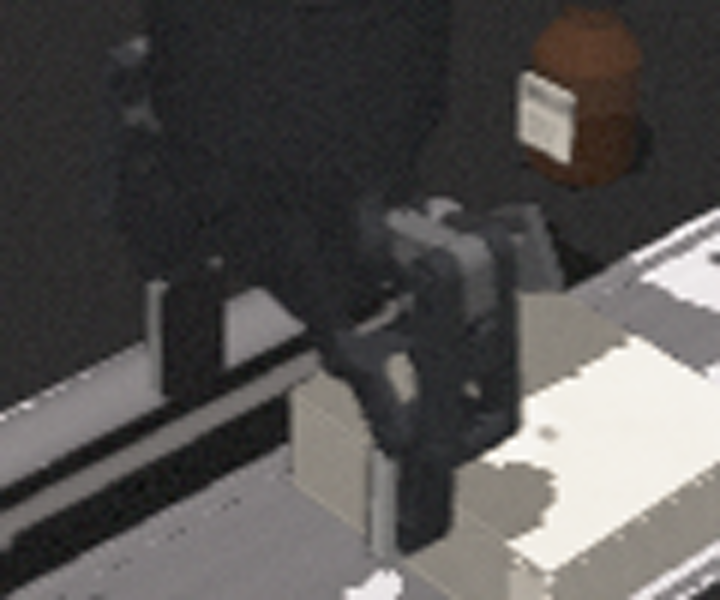

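View pics/top7c.png

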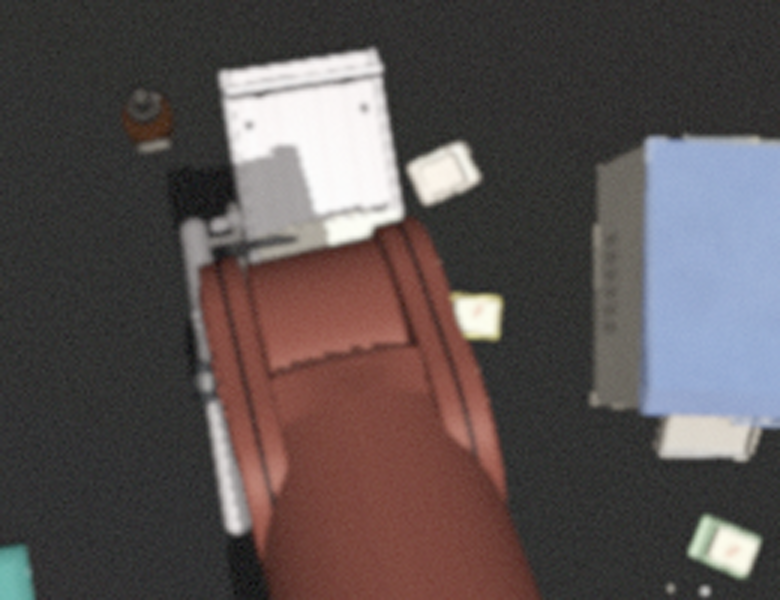

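```bash
python3 - <<'E'
from h import *
for zz in (.6,.7,.8,.9):
  c,s=np.cos(zz),np.sin(zz)
  F=np.array([(-44.5,-3),(-27.5,-3),(-27.5,23),(-44.5,23)])
  pts=np.array([(0,62.5+y*c+z*s,26-y*s+z*c) for y,z in F]); print(zz,((proj("side",W(q,pts))-[210,180])*6).round().tolist(), "bar", 62.5+27.5*c+11*s,26-27.5*s+11*c)
s=r.read_state();o=s['orientation'];p=s['tool_pos']
for d in(.0425,.05,.057,-.0425,-.057):
    for y in(-.011,.011): w=p+o@[d,y,.001];print(d,y,((proj("side",w)[0]-[210,180])*6).round(),C(w),w[2])
E
```

```text
0.6 [[561.0, 277.0], [525.0, 282.0], [492.0, 197.0], [528.0, 191.0]] bar 91.40779661736156 19.551023745642986
0.7 [[556.0, 262.0], [522.0, 273.0], [484.0, 190.0], [517.0, 178.0]] bar 90.61955470993803 16.69727766109287
0.8 [[549.0, 248.0], [518.0, 264.0], [476.0, 183.0], [506.0, 165.0]] bar 89.55035150694181 13.936481303081944
0.9 [[542.0, 234.0], [514.0, 255.0], [467.0, 177.0], [494.0, 154.0]] bar 88.2108701333456 11.296219636221513
0.0425 -0.011 [163. 404.] [-100.73206427   76.89045536] 0.02321947497290371
0.0425 0.011 [225. 374.] [-78.74394454  76.71229115] 0.022518869345254947
0.05 -0.011 [146. 391.] [-100.67616255   84.38869923] 0.02306711411693286
0.05 0.011 [209. 362.] [-78.68804281  84.21053502] 0.022366508489284093
0.057 -0.011 [131. 380.] [-100.6239876    91.38706018] 0.02292491065136006
0.057 0.011 [193. 351.] [-78.63586787  91.20889597] 0.022224305023711297
-0.0425 -0.011 [363. 558.] [-101.36561717   -8.08964186] 0.024946231340573378
-0.0425 0.011 [426. 524.] [-79.37749744  -8.26780607] 0.024245625712924615
-0.057 -0.011 [400. 586.] [-101.47369384  -22.58624668] 0.025240795662117028
-0.057 0.011 [464. 551.] [-79.48557411 -22.76441089] 0.02454019003446826
```

apply_moves --deltas '[[1,[0,0.002,0],0],[1,[0,0.002,0],0],[1,[0,0.003,0],0],[1,[0,0.003,0],0],[1,[0,0,0],0],[1,[0,0,0],0],[1,[0,0,0],0],[1,[0,0,0],0],[1,[0,0,0],0],[1,[0,0,0],0]]'

```text
t: 10.55
tool_pos: [0.5551, 0.1717, 0.0244]
orientation: [[-0.125, 0.992, -0.032], [0.992, 0.124, -0.036], [-0.031, -0.036, -0.999]]
force: [-2.3, -4.8, 2.8]
opening: 0.999
```

```bash
python3 st.py 8 1;python3 - <<'E'
from h import *
a=cv2.imread("pics/side8.png");cv2.imwrite("pics/side8f.png",cv2.resize(a[180:280,210:330],None,fx=6,fy=6,interpolation=cv2.INTER_CUBIC))
E
```

```text
10.55 [0.55506177 0.1716971  0.02442273] [-90.12856287  34.40192035] 97.19072983557759 [-2.28578806 -4.8090381   2.79875213] [-0.67507292  0.2228381   0.07486255]
```

View pics/side8f.png

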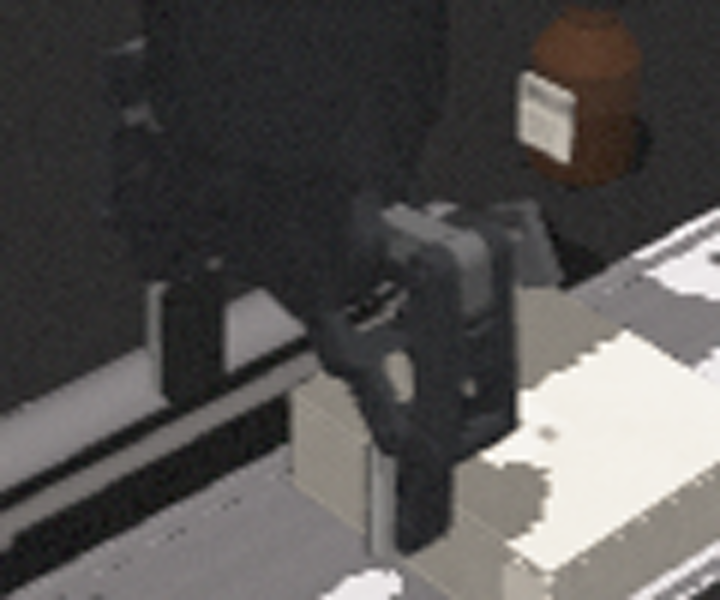

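apply_moves --deltas '[[1,[0,0,-0.0015],0],[1,[0,0,-0.0015],0],[1,[0,0,-0.001],0],[1,[0,0,0],0],[1,[0,0,0],0],[1,[0,0,0],0],[1,[0,0,0],0],[1,[0,0,0],0],[1,[0,0,0],0],[1,[0,0,0],0]]'

```text
t: 11.6
tool_pos: [0.5556, 0.1712, 0.0215]
orientation: [[-0.124, 0.992, -0.031], [0.992, 0.123, -0.035], [-0.031, -0.035, -0.999]]
force: [-1.6, -4.0, 4.9]
opening: 0.999
```

```bash
cat > fl.sh <<'E'
python3 st.py $1 1;python3 - <<P
from h import *
a=cv2.imread("pics/side$1.png");cv2.imwrite("pics/side$1f.png",cv2.resize(a[180:280,210:330],None,fx=6,fy=6,interpolation=cv2.INTER_CUBIC))
P
E
bash fl.sh 9
```

```text
11.6 [0.5555784  0.17116295 0.02150431] [-89.6904641   33.80167369] 97.11339184899236 [-1.62228592 -3.99154294  4.90459392] [-0.69196611  0.45106429  0.03320902]
```

View pics/side9f.png

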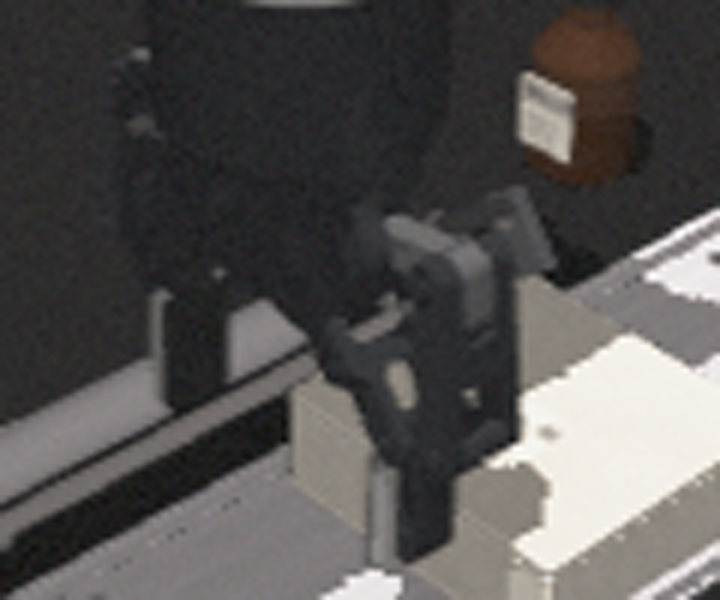

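```bash
python3 - <<'E'
from h import *
k=6;x0,y0=180,190
a=cv2.resize(cv2.imread("pics/side9.png")[y0:y0+90,x0:x0+130],None,fx=k,fy=k,interpolation=cv2.INTER_CUBIC)
b=a.copy()
for zz,col in((.6,(0,0,255)),(.75,(0,255,0)),(.9,(255,0,0))):
  c,s=np.cos(zz),np.sin(zz)
  F=[(-44.5,-3),(-27.5,-3),(-27.5,23),(-44.5,23)]
  def L(pts):
    u=((proj("side",W(q,np.array(pts)))-[x0,y0])*k).astype(int);cv2.polylines(b,[u[:,None]],False,col,1)
  L([(0,62.5+y*c+z*s,26-y*s+z*c) for y,z in F+F[:1]])
  Y,Z=62.5+27.5*c+11*s,26-27.5*s+11*c
  for g in np.linspace(0,6.28,13):
    pass
  for ang in (2.2,-.95): L([(x,Y+9*np.cos(ang),Z+9*np.sin(ang)) for x in(-193,27)])
cv2.imwrite("pics/o9.png",np.vstack([a[:,:],]));cv2.imwrite("pics/o9b.png",b)
E
```

```text
(no output)
```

View pics/o9.png

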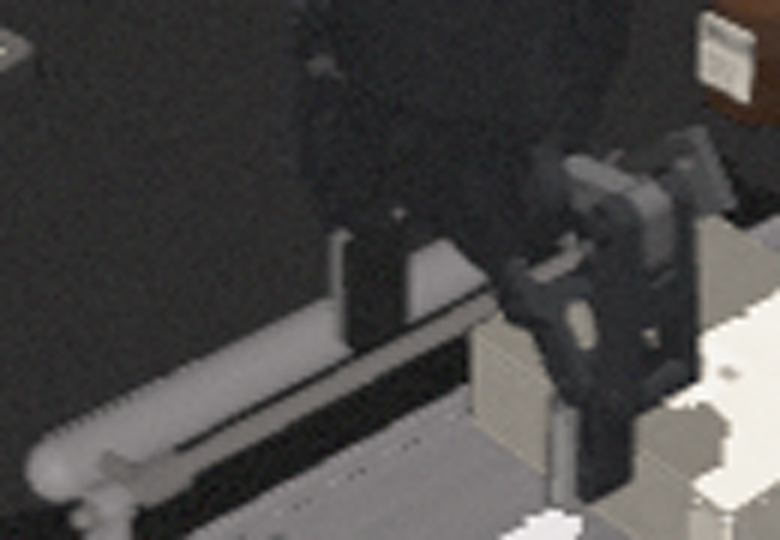

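View pics/o9b.png

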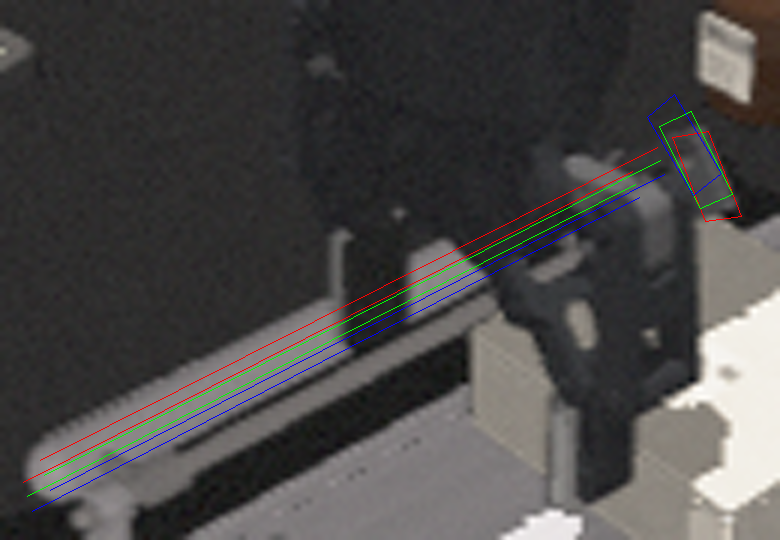

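apply_moves --deltas '[[1,[0,0,-0.0015],0],[1,[0,0,-0.0015],0],[1,[0,0,-0.001],0],[1,[0,0,0],0],[1,[0,0,0],0],[1,[0,0,0],0],[1,[0,0,0],0],[1,[0,0,0],0],[1,[0,0,0],0],[1,[0,0,0],0]]'

```text
t: 12.65
tool_pos: [0.5561, 0.1704, 0.0191]
orientation: [[-0.122, 0.992, -0.031], [0.992, 0.121, -0.035], [-0.031, -0.035, -0.999]]
force: [-2.0, -4.5, 4.9]
opening: 1.001
```

```bash
cat > ov.sh <<'E'
python3 st.py $1 1;python3 - <<P
from h import *
k=6;x0,y0=180,190
b=cv2.resize(cv2.imread("pics/side$1.png")[y0:y0+90,x0:x0+130],None,fx=k,fy=k,interpolation=cv2.INTER_CUBIC)
for zz,col in((.6,(0,0,255)),(.75,(0,255,0)),(.9,(255,0,0))):
  c,s=np.cos(zz),np.sin(zz)
  F=[(-44.5,-3),(-27.5,-3),(-27.5,23),(-44.5,23)]
  u=((proj("side",W(q,np.array([(0,62.5+y*c+z*s,26-y*s+z*c) for y,z in F])))-[x0,y0])*k).astype(int)
  for p in u: cv2.circle(b,(int(p[0]),int(p[1])),2,col,-1)
cv2.imwrite("pics/o$1.png",b)
P
E
bash ov.sh 10
```

```text
12.65 [0.55614902 0.1703568  0.01907968] [-89.23638015  32.92458376] 97.0091919434424 [-2.01290521 -4.52416939  4.89940944] [-0.62876719  0.47575638  0.00442629]
```

View pics/o10.png

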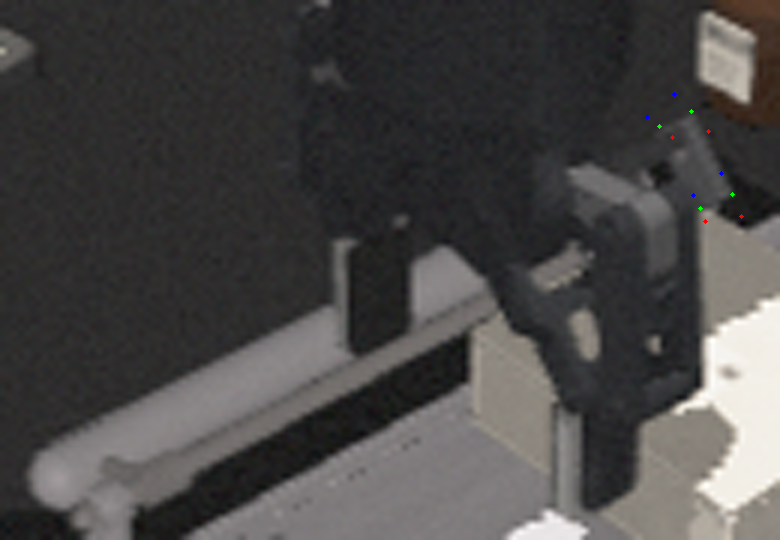

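```bash
sed 's/^python3 st.py.*;python3 - /python3 - /' ov.sh > ov2.sh; bash ov2.sh 6; bash ov2.sh 7
```

```text
(no output)
```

View pics/o6.png

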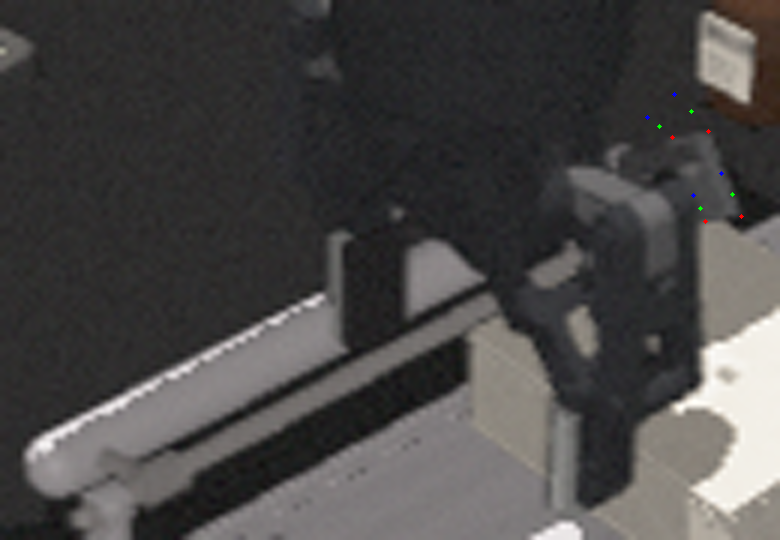

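View pics/o7.png

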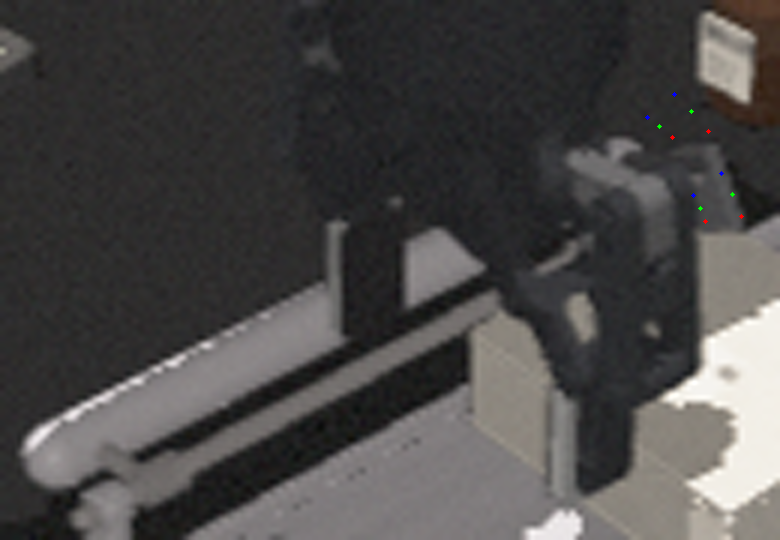

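```bash
python3 - <<'E'
from h import *
k=10;x0,y0=222,215
b=cv2.resize(cv2.imread("pics/side10.png")[y0:y0+55,x0:x0+55],None,fx=k,fy=k,interpolation=cv2.INTER_CUBIC)
b=cv2.convertScaleAbs(b,alpha=1.8,beta=20)
R=cv2.Rodrigues(P["side"]["rvec"])[0];cam=C((-R.T@P["side"]["tvec"]));camz=(-R.T@P["side"]["tvec"])[2]*1000;print("cam",cam,camz)
s=r.read_state();o=s['orientation'];p=s['tool_pos']
def px(w): return ((proj("side",w)-[x0,y0])*k)
for zz,col in((.65,(0,0,255)),(.75,(0,255,0)),(.85,(255,0,0))):
  c,s_=np.cos(zz),np.sin(zz);Y,Z=62.5+27.5*c+11*s_,26-27.5*s_+11*c
  # silhouettes: dir to camera in yz
  d=np.array([cam[1]-Y,camz-Z]);d/=np.linalg.norm(d);n=np.array([-d[1],d[0]])
  for sg in(1,-1):
    u=px(W(q,np.array([(x,Y+9*sg*n[0],Z+9*sg*n[1]) for x in(-140,-40)])));cv2.polylines(b,[u.astype(int)[:,None]],False,col,1)
for d in(.0425,.0495):
  u=px(np.array([p+o@[d,-.011,-.02],p+o@[d,-.011,.001],p+o@[d,.011,.001],p+o@[d,.011,-.02]]));cv2.polylines(b,[u.astype(int)[:,None]],False,(0,255,255),1)
  w=p+o@[d,0,.001];print(d,C(w),w[2])
cv2.imwrite("pics/o10z.png",b)
E
```

```text
cam [-482.04558469 -434.74572544] 537.860492801087
0.0425 [-88.61796068  75.36411822] 0.01678162455949131
0.0495 [-88.50648305  82.35993427] 0.016566844572390126
```

View pics/o10z.png

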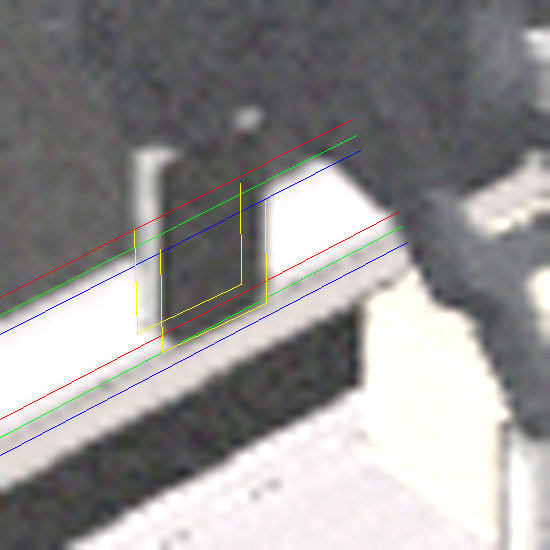

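apply_moves --deltas '[[1,[0,0,-0.001],0],[1,[0,0,-0.001],0],[1,[0,0,0],0],[1,[0,0,0],0],[1,[0,0,0],0],[1,[0,0,0],0],[1,[0,0,0],0],[1,[0,0.002,0],0],[1,[0,0.004,0],0],[1,[0,0.006,0],0]]'

```text
t: 13.7
tool_pos: [0.5561, 0.1707, 0.0185]
orientation: [[-0.115, 0.993, -0.035], [0.992, 0.113, -0.046], [-0.042, -0.04, -0.998]]
force: [-6.6, -27.6, 15.5]
opening: 1.001
```

```bash
bash ov.sh 11
```

```text
13.7 [0.55610455 0.17072632 0.0184787 ] [-89.22950389  33.29670893] 96.60507208217396 [ -6.56354995 -27.56991903  15.48978569] [-4.95663231  1.29217225  0.58588965]
```

View pics/o11.png

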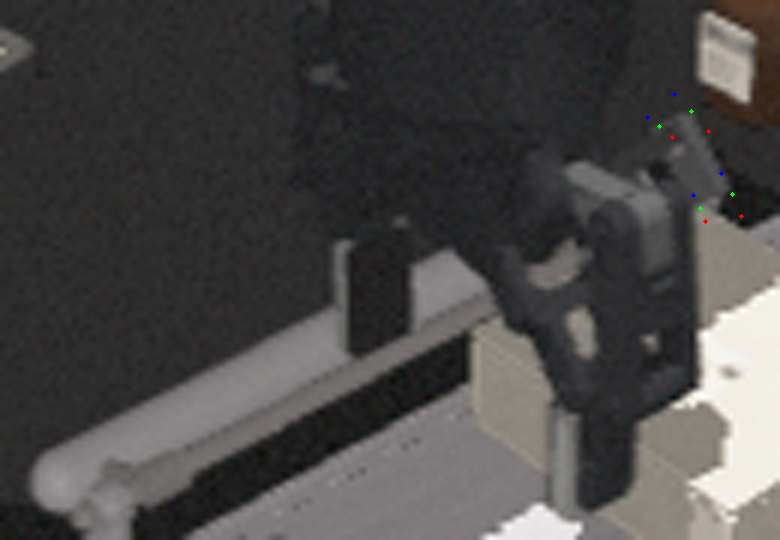

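```bash
cat > sim.py <<'E'
import numpy as np
def A(t):c,s=np.cos(t),np.sin(t);return np.array([27.5*c+11*s,-27.5*s+11*c])
def run(phi0,th0,dy,dz,T,fr,rows=6,ky=4.5,kz=4.5,w=7):
    th=th0;a=A(th);E=a+9*np.array([-np.cos(phi0),np.sin(phi0)]);out=[]
    for i in range(rows):
        tgt=E+[dy,dz]
        for k in range(4000):
            a=A(th)
            px=min(max(a[0],E[0]-w),E[0]);d=np.array([px,E[1]])-a  # nearest pt on flat bottom
            if a[1]>E[1]: d=np.array([E[0],a[1]])-a if a[1]<E[1]+30 else d
            L=np.hypot(*d);pen=9-L;F=np.zeros(2)
            n=d/max(L,1e-6)
            N=max(0,200*pen)
            F=N*n
            # residual upward-slip friction on finger (down along surface) and bar (up)
            tang=np.array([n[1],-n[0]])*1.0 # direction climbing to +y/up side
            sl=np.dot(tgt-E,tang);Ff=-fr*N*np.sign(sl)*tang
            Ft=F+Ff
            dE=np.array([ky*(tgt[0]-E[0]),kz*(tgt[1]-E[1])])+Ft
            cp=a+9*n
            tq=(-Ft[0])*cp[1]+(-Ft[1])*(-cp[0])-T
            E=E+np.clip(dE*.002,-.02,.02);th=np.clip(th+np.clip(tq*.5e-5,-5e-4,5e-4),0,.95)
        out.append((round(th,2),round(np.degrees(np.arctan2(n[1],-n[0]))) ,round(N,1),round(E[0]+62.5,1),round(E[1]+26,1)))
    return out
if __name__=="__main__":
    for p in(15,20,25,30):
        for dy,dz in((4,0),(8,0),(8,-2),(8,2),(12,2)):
            print(p,dy,dz,run(np.radians(p),.77,dy,dz,80,.15)[:5])
E
python3 sim.py
```

```text
15 4 0 [(np.float64(0.09), 0, np.float64(14.6), np.float64(82.0), np.float64(16.6)), (np.float64(0.2), 0, np.float64(14.8), np.float64(82.7), np.float64(16.6)), (np.float64(0.22), 0, np.float64(17.3), np.float64(82.8), np.float64(16.6)), (np.float64(0.23), 0, np.float64(17.9), np.float64(82.9), np.float64(16.6)), (np.float64(0.23), 0, np.float64(18.0), np.float64(82.9), np.float64(16.6))]
15 8 0 [(np.float64(0.19), 0, np.float64(29.3), np.float64(82.7), np.float64(16.1)), (np.float64(0.3), 0, np.float64(33.8), np.float64(83.2), np.float64(16.1)), (np.float64(0.31), 0, np.float64(35.9), np.float64(83.2), np.float64(16.1)), (np.float64(0.31), 0, np.float64(36.0), np.float64(83.2), np.float64(16.1)), (np.float64(0.31), 0, np.float64(36.0), np.float64(83.2), np.float64(16.1))]
15 8 -2 [(np.float64(0.38), 0, np.float64(26.8), np.float64(83.3), np.float64(16.0)), (np.float64(0.41), 0, np.float64(35.9), np.float64(83.3), np.float64(15.2)), (np.float64(0.41), 0, np.float64(36.0), np.float64(83.3), np.float64(14.4)), (np.float64(0.41), 0, np.float64(36.0), np.float64(83.3), np.float64(13.6)),
[... 5814 characters left out ...]
), 90, np.float64(3.1), np.float64(90.0), np.float64(21.9)), (np.float64(0.74), 95, np.float64(2.8), np.float64(98.0), np.float64(24.6)), (np.float64(0.5), 148, np.float64(3.4), np.float64(106.6), np.float64(27.1)), (np.float64(0.0), 180, 0, np.float64(114.6), np.float64(29.1)), (np.float64(0.0), 180, 0, np.float64(122.6), np.float64(31.1))]
30 12 2 [(np.float64(0.84), 90, np.float64(3.1), np.float64(94.0), np.float64(21.9)), (np.float64(0.57), 154, np.float64(3.5), np.float64(106.7), np.float64(24.4)), (np.float64(0.0), 180, 0, np.float64(118.7), np.float64(26.4)), (np.float64(0.0), 180, 0, np.float64(130.7), np.float64(28.4)), (np.float64(0.0), 180, 0, np.float64(142.7), np.float64(30.4))]
```

```bash
cat > s2.py <<'E'
from sim import run
import numpy as np
from multiprocessing import Pool
def f(a):
    th,p,dy,dz=a;pp=p+np.degrees(th-.77)
    o=[run(np.radians(pp),th,dy,dz,T,fr,rows=1)[0] for T in(60,110) for fr in(.1,.35)]
    return a,[(float(x[0]),float(x[3])) for x in o]
jobs=[(th,p,dy,dz) for th in(.65,.77,.88) for p in(12,16,20,25) for dy,dz in((8,0),(8,2),(8,4),(10,3),(7,5))]
with Pool(8) as P:
    for a,o in P.imap(f,jobs): print(a,o)
E
python3 s2.py
```

```text
(0.65, 12, 8, 0) [(0.25, 83.0), (0.09, 82.1), (0.2, 82.8), (0.05, 81.7)]
(0.65, 12, 8, 2) [(0.25, 83.0), (0.09, 82.1), (0.2, 82.8), (0.05, 81.7)]
(0.65, 12, 8, 4) [(0.25, 83.0), (0.09, 82.1), (0.2, 82.8), (0.05, 81.7)]
(0.65, 12, 10, 3) [(0.26, 83.1), (0.1, 82.2), (0.22, 82.9), (0.07, 81.9)]
(0.65, 12, 7, 5) [(0.74, 89.0), (0.08, 82.0), (0.18, 82.7), (0.04, 81.6)]
(0.65, 16, 8, 0) [(0.25, 83.0), (0.09, 82.1), (0.2, 82.8), (0.05, 81.7)]
(0.65, 16, 8, 2) [(0.25, 83.0), (0.09, 82.1), (0.2, 82.8), (0.05, 81.7)]
(0.65, 16, 8, 4) [(0.76, 90.1), (0.09, 82.1), (0.33, 83.2), (0.05, 81.7)]
(0.65, 16, 10, 3) [(0.4, 83.3), (0.1, 82.2), (0.36, 83.3), (0.07, 81.9)]
(0.65, 16, 7, 5) [(0.72, 89.0), (0.08, 82.0), (0.7, 88.9), (0.04, 81.6)]
(0.65, 20, 8, 0) [(0.39, 83.3), (0.09, 82.1), (0.33, 83.2), (0.05, 81.7)]
(0.65, 20, 8, 2) [(0.81, 90.2), (0.09, 82.1), (0.33, 83.2), (0.05, 81.7)]
(0.65, 20, 8, 4) [(0.74, 90.2), (0.09, 82.1), (0.72, 90.2), (0.05, 81.7)]
(0.65, 20, 10, 3) [(0.77, 92.2), (0.1, 82.2), (0.76, 92.2), (0.07, 81.9)]
(0.65, 20, 7, 5) [(0.7, 89.1), (0.09, 82.0), (0.68, 89.0), (0.04, 81.6)
[... 2627 characters left out ...]
 81.9), (0.29, 83.1), (0.03, 81.5)]
(0.88, 20, 8, 2) [(0.95, 88.3), (0.08, 81.9), (0.95, 88.3), (0.03, 81.5)]
(0.88, 20, 8, 4) [(0.9, 88.4), (0.9, 88.2), (0.88, 88.3), (0.03, 81.5)]
(0.88, 20, 10, 3) [(0.94, 90.4), (0.09, 82.1), (0.92, 90.3), (0.05, 81.8)]
(0.88, 20, 7, 5) [(0.85, 87.3), (0.85, 87.1), (0.83, 87.1), (0.02, 81.3)]
(0.88, 25, 8, 0) [(0.95, 88.6), (0.08, 82.0), (0.95, 88.6), (0.04, 81.6)]
(0.88, 25, 8, 2) [(0.95, 88.8), (0.95, 88.6), (0.93, 88.7), (0.04, 81.6)]
(0.88, 25, 8, 4) [(0.87, 88.8), (0.87, 88.6), (0.86, 88.7), (0.85, 88.4)]
(0.88, 25, 10, 3) [(0.91, 90.8), (0.91, 90.6), (0.89, 90.7), (0.89, 90.5)]
(0.88, 25, 7, 5) [(0.83, 87.7), (0.82, 87.5), (0.81, 87.5), (0.8, 87.0)]
```

apply_moves --deltas '[[1,[0,0.003,-0.001],0],[1,[0,0.002,-0.0015],0],[1,[0,0.002,-0.0015],0],[1,[0,0.001,-0.001],0],[1,[0,0.001,0],0],[1,[0,0.001,0],0],[1,[0,0.001,0],0],[1,[0,0.001,0],0],[1,[0,0.001,0],0],[1,[0,0.001,0],0]]'

```text
t: 14.75
tool_pos: [0.5571, 0.1692, 0.0171]
orientation: [[-0.104, 0.994, -0.039], [0.993, 0.101, -0.061], [-0.057, -0.045, -0.997]]
force: [-3.4, -7.4, 8.4]
opening: 0.999
```

```bash
bash ov.sh 12
```

```text
14.75 [0.5571389  0.16915215 0.01707931] [-88.42194256  31.59502152] 95.95870128345113 [-3.43540765 -7.44085381  8.38175713] [-1.17242227  0.73350412  0.24569282]
```

View pics/o12.png

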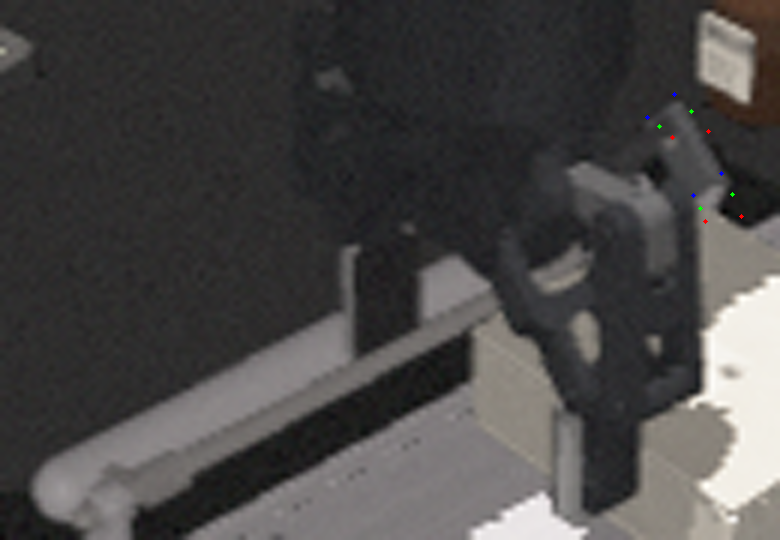

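```bash
cat > s3.py <<'E'
from sim import run
import numpy as np
from multiprocessing import Pool
def f(a):
    th,p,dy,dz=a
    o=[run(np.radians(p),th,dy,dz,T,fr,rows=1)[0] for T in(60,100) for fr in(0.05,.15,.25)]
    return a,[(float(x[0]),float(x[3])) for x in o]
jobs=[(.85,p,dy,dz) for p in(6,10,15,20) for dy,dz in((9,3),(9,4),(9,6),(12,5),(12,8),(9,8),(16,6))]
with Pool(8) as P:
    for a,o in P.imap(f,jobs): print(a,o)
E
python3 s3.py
```

```text
(0.85, 6, 9, 3) [(0.34, 83.2), (0.2, 82.8), (0.14, 82.4), (0.29, 83.1), (0.16, 82.6), (0.1, 82.1)]
(0.85, 6, 9, 4) [(0.34, 83.2), (0.2, 82.8), (0.14, 82.4), (0.29, 83.1), (0.16, 82.6), (0.1, 82.1)]
(0.85, 6, 9, 6) [(0.91, 88.9), (0.2, 82.8), (0.14, 82.4), (0.29, 83.1), (0.16, 82.6), (0.1, 82.1)]
(0.85, 6, 12, 5) [(0.36, 83.3), (0.23, 83.0), (0.16, 82.6), (0.33, 83.3), (0.2, 82.8), (0.13, 82.4)]
(0.85, 6, 12, 8) [(0.83, 91.9), (0.83, 91.9), (0.16, 82.6), (0.82, 91.9), (0.82, 91.8), (0.13, 82.4)]
(0.85, 6, 9, 8) [(0.83, 88.9), (0.83, 88.9), (0.14, 82.4), (0.82, 88.9), (0.35, 83.2), (0.1, 82.1)]
(0.85, 6, 16, 6) [(0.91, 96.0), (0.57, 83.0), (0.18, 82.8), (0.9, 96.0), (0.57, 83.1), (0.15, 82.7)]
(0.85, 10, 9, 3) [(0.34, 83.2), (0.21, 82.8), (0.14, 82.4), (0.29, 83.1), (0.16, 82.6), (0.1, 82.1)]
(0.85, 10, 9, 4) [(0.34, 83.2), (0.21, 82.8), (0.14, 82.4), (0.29, 83.1), (0.16, 82.6), (0.1, 82.1)]
(0.85, 10, 9, 6) [(0.88, 89.0), (0.41, 83.2), (0.14, 82.4), (0.87, 89.0), (0.36, 83.2), (0.1, 82.1)]
(0.85, 10, 12, 5) [(0.92, 92.0), (0.43, 83.3), (0.16, 82.6), (0.91, 92.0), (0.4, 83.3), (0.13, 8
[... 1039 characters left out ...]
 3) [(0.94, 89.4), (0.94, 89.4), (0.15, 82.5), (0.93, 89.4), (0.93, 89.3), (0.11, 82.2)]
(0.85, 20, 9, 4) [(0.9, 89.4), (0.9, 89.4), (0.9, 89.3), (0.89, 89.4), (0.89, 89.3), (0.11, 82.2)]
(0.85, 20, 9, 6) [(0.83, 89.4), (0.83, 89.4), (0.83, 89.3), (0.82, 89.4), (0.81, 89.3), (0.81, 89.2)]
(0.85, 20, 12, 5) [(0.87, 92.4), (0.86, 92.4), (0.86, 92.3), (0.85, 92.4), (0.85, 92.3), (0.85, 92.2)]
(0.85, 20, 12, 8) [(0.75, 92.4), (0.75, 92.4), (0.75, 92.3), (0.74, 92.4), (0.74, 92.3), (0.74, 92.3)]
(0.85, 20, 9, 8) [(0.75, 89.4), (0.75, 89.3), (0.75, 89.3), (0.74, 89.3), (0.74, 89.2), (0.74, 89.1)]
(0.85, 20, 16, 6) [(0.83, 96.4), (0.83, 96.4), (0.83, 96.3), (0.82, 96.4), (0.81, 96.3), (0.81, 96.2)]
```

apply_moves --deltas '[[1,[-0.046,0.0057,0.008],0],[1,[0,0,0],0],[1,[0,0,0],0],[1,[0,0,0],0],[1,[0,0,0],0],[1,[0,0,0],0],[1,[0,0,0],0],[1,[0,0,0],0],[1,[0,0,0],0],[1,[0,0,0],0]]'

```text
t: 15.8
tool_pos: [0.5161, 0.1674, 0.0259]
orientation: [[-0.097, 0.995, -0.032], [0.993, 0.095, -0.069], [-0.066, -0.038, -0.997]]
force: [-0.8, -4.4, 5.9]
opening: 0.998
```

```bash
bash ov.sh 13
```

```text
15.8 [0.51608607 0.16735171 0.02591695] [-129.33123403   35.46891855] 95.59098009530045 [-0.81906363 -4.39357962  5.86106225] [-0.81230729  0.38740666  0.12833509]
```

View pics/o13.png

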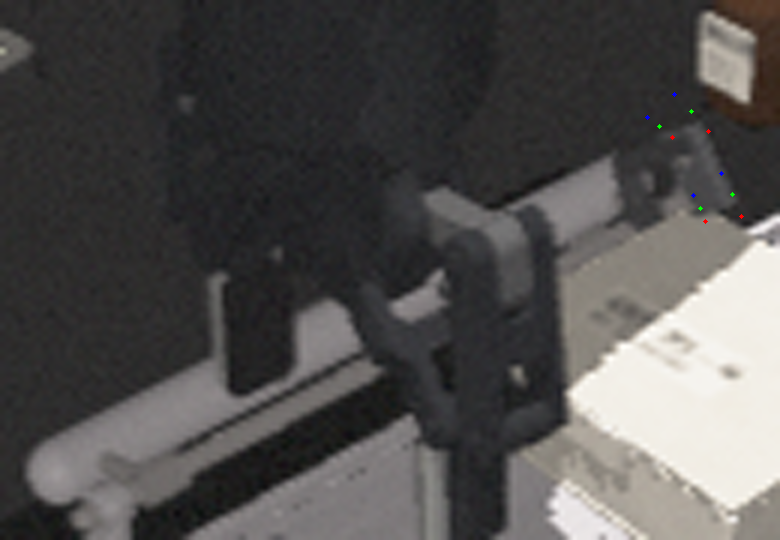

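View pics/side13c.png

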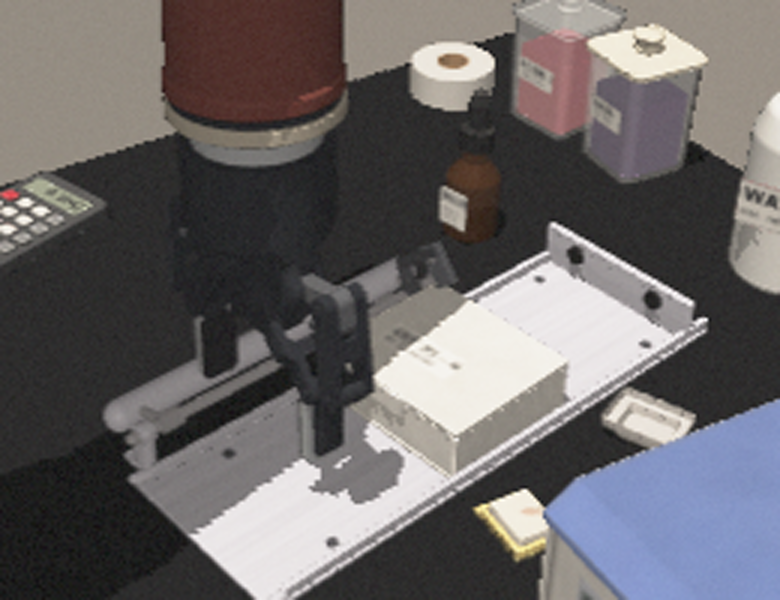

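apply_moves --deltas '[[1,[-0.036,0.005,0.003],0],[1,[0,0,0],0],[1,[0,0,0],0],[1,[0,0,0],0],[1,[0,0,0],0],[1,[0,0,0],0],[1,[0,0,0],0],[1,[0,0,0],0],[1,[0,0,0],0],[1,[0,0,0],0]]'

```text
t: 16.85
tool_pos: [0.4828, 0.1756, 0.0288]
orientation: [[-0.098, 0.995, -0.028], [0.993, 0.096, -0.066], [-0.063, -0.034, -0.997]]
force: [-1.5, 0.3, 4.1]
opening: 1.001
```

```bash
bash ov.sh 14
```

```text
16.85 [0.48283818 0.17556437 0.02883063] [-161.13020448   48.18484619] 95.6225866822584 [-1.51422465  0.25983356  4.12505145] [-0.02506554  0.35292919  0.03213813]
```

View pics/o14.png

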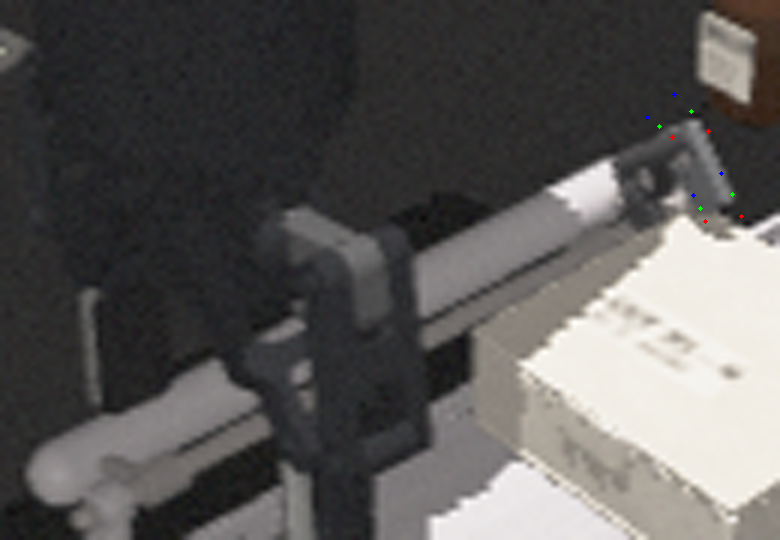

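apply_moves --deltas '[[1,[0.004,0.0004,0.0003],0.05],[1,[0.004,0.0004,0.0003],0.05],[1,[0.004,0.0004,0.0003],0.05],[1,[0.004,0.0004,0.0003],0.05],[1,[0.004,0.0006,0.0003],0.05],[1,[0.004,0.0006,0.0003],0.05],[1,[0,0,0],0],[1,[0,0,0],0],[1,[0,0,0],0],[1,[0,0,0],0]]'

```text
t: 17.9
tool_pos: [0.509, 0.1795, 0.0307]
orientation: [[-0.144, 0.989, -0.025], [0.988, 0.142, -0.067], [-0.063, -0.034, -0.997]]
force: [-0.9, -0.2, 2.2]
opening: 0.998
```

```bash
python3 st.py
```

```text
17.9 [0.50898268 0.17949276 0.03070413] [-134.69379347   48.47299486] 98.28031308638342 [-0.94531449 -0.18297153  2.18646819] [0.21494412 0.28429053 0.01974005]
```

apply_moves --deltas '[[1,[0,-0.0015,-0.001],0],[1,[0,-0.0015,-0.0005],0],[1,[0,-0.0015,-0.0005],0],[1,[0,-0.0005,0],0],[1,[0,0,0],0],[1,[0,0,0],0],[1,[0,0,0],0],[1,[0,0,0],0],[1,[0,0,0],0],[1,[0,0,0],0]]'

```text
t: 18.9
tool_pos: [0.51, 0.1758, 0.0293]
orientation: [[-0.144, 0.989, -0.022], [0.988, 0.143, -0.064], [-0.06, -0.031, -0.998]]
force: [-1.6, 1.9, 4.0]
opening: 1.0
```

```bash
bash ov.sh 15
```

```text
18.9 [0.5099547  0.175837   0.02931282] [-134.23481226   44.7181702 ] 98.31428780037196 [-1.58593838  1.89245992  4.02805293] [ 0.56248777  0.15964856 -0.04334284]
```

View pics/o15.png

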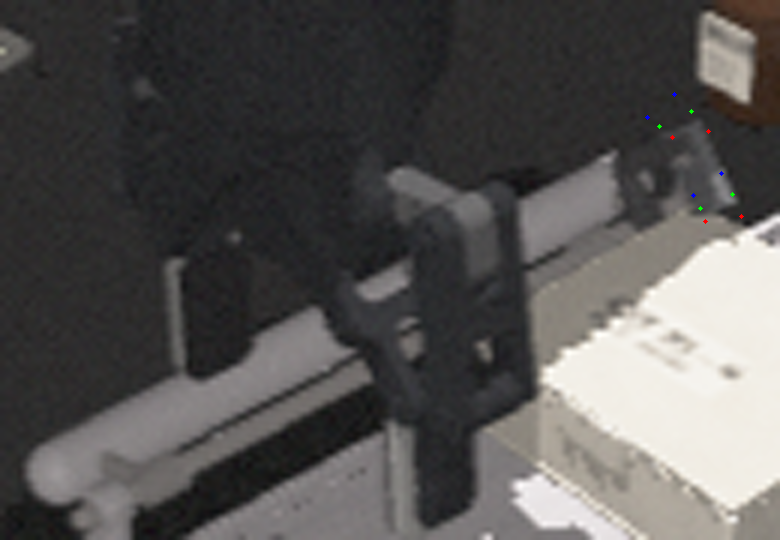

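apply_moves --deltas '[[1,[0,0,-0.001],0],[1,[0.004,0.0006,0],0],[1,[0.004,0.0006,0],0],[1,[0.004,0.0006,0],0],[1,[0.004,0.0006,0],0],[1,[0.004,0.0006,0],0],[1,[0.004,0.0006,0],0],[1,[0.004,0.0006,0],0],[1,[0,0,0],0],[1,[0,0,0],0]]'

```text
t: 19.95
tool_pos: [0.5394, 0.1786, 0.0274]
orientation: [[-0.144, 0.989, -0.026], [0.988, 0.142, -0.067], [-0.063, -0.035, -0.997]]
force: [-2.0, 0.2, 3.0]
opening: 1.004
```

```bash
python3 st.py
```

```text
19.95 [0.53939375 0.17857757 0.02735033] [-104.69896229   43.37583591] 98.28458658634726 [-1.96962095  0.16029012  2.95783757] [0.21135916 0.47931177 0.05410435]
```

apply_moves --deltas '[[1,[0.004,0.0008,0.0002],0],[1,[0.004,0.0008,0.0002],0],[1,[0.004,0.0008,0.0002],0],[1,[0.004,0.0008,0.0001],0],[1,[0.004,0.0008,0.0001],0],[1,[0.004,0.0008,0.0001],0],[1,[0.004,0.0008,0.0001],0],[1,[0,0,0],0],[1,[0,0,0],0],[1,[0,0,0],0]]'

```text
t: 20.95
tool_pos: [0.5684, 0.1842, 0.028]
orientation: [[-0.143, 0.989, -0.029], [0.988, 0.141, -0.068], [-0.063, -0.038, -0.997]]
force: [-4.1, -0.6, 5.4]
opening: 0.998
```

```bash
bash ov.sh 16
```

```text
20.95 [0.56844604 0.18418019 0.0279847 ] [-75.15178856  44.92154126] 98.26422603283304 [-4.10613198 -0.56130023  5.35782089] [ 0.02801146  0.74407877 -0.08247424]
```

View pics/o16.png

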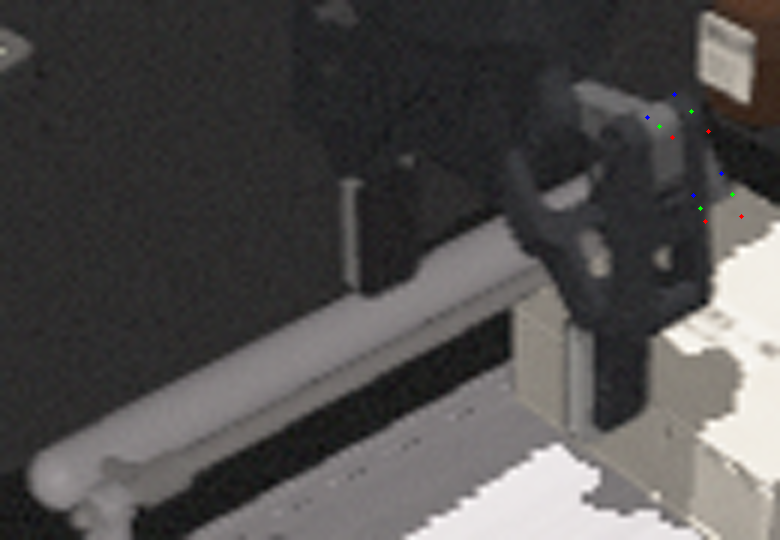

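apply_moves --deltas '[[1,[0.004,0.0007,0.0001],0],[1,[0.004,0.0007,0.0001],0],[1,[0.004,0.0007,0.0001],0],[1,[0.004,0.0007,0.0001],0],[1,[0.004,0.0007,0.0001],0],[1,[0.004,0.0007,0],0],[1,[0.004,0.0007,0],0],[1,[0,0,0],0],[1,[0,0,0],0],[1,[0,0,0],0]]'

```text
t: 22.0
tool_pos: [0.5976, 0.1894, 0.0281]
orientation: [[-0.144, 0.989, -0.03], [0.988, 0.141, -0.068], [-0.063, -0.04, -0.997]]
force: [-3.3, 0.1, 4.3]
opening: 1.004
```

```bash
python3 st.py 17 1
```

```text
22.0 [0.59760347 0.18936448 0.0280691 ] [-45.55812303  46.03842604] 98.27902239887041 [-3.31121578  0.06559343  4.31222421] [ 0.13543873  0.7404227  -0.04732804]
```

View pics/side17c.png

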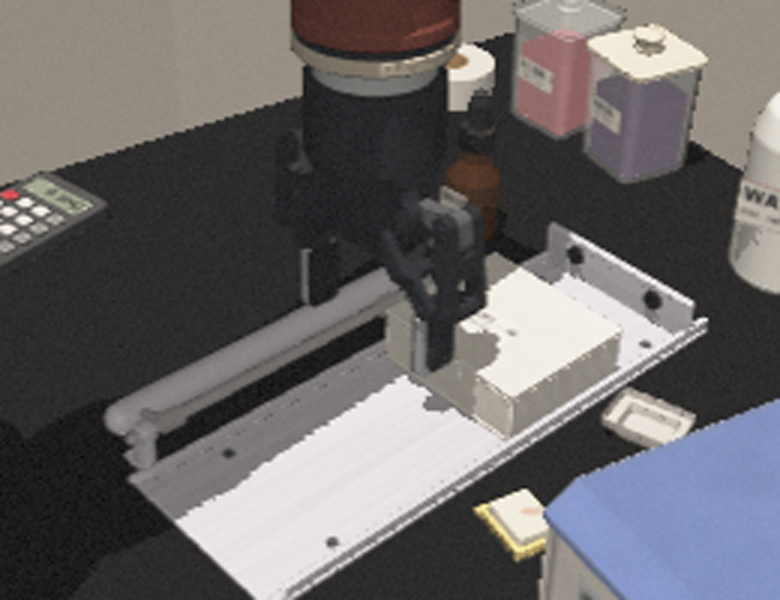

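apply_moves --deltas '[[1,[0.004,0.0004,0],0],[1,[0.004,0.0004,0],0],[1,[0.004,0.0004,0],0],[1,[0.004,0.0004,0],0],[1,[0.004,0.0004,0],0],[1,[0.004,0.0004,0],0],[1,[0.004,0.0004,0],0],[1,[0,0,0],0],[1,[0,0,0],0],[1,[0,0,0],0]]'

```text
t: 23.05
tool_pos: [0.6272, 0.1925, 0.0281]
orientation: [[-0.144, 0.989, -0.031], [0.988, 0.142, -0.068], [-0.063, -0.04, -0.997]]
force: [-3.2, -0.2, 3.8]
opening: 1.004
```

```bash
python3 st.py 18 1
```

```text
23.05 [0.6272299  0.19253974 0.02809547] [-15.77677896  45.10081599] 98.29403228194764 [-3.15855468 -0.15813954  3.76706662] [ 0.13413838  0.76088093 -0.02820706]
```

View pics/side18c.png

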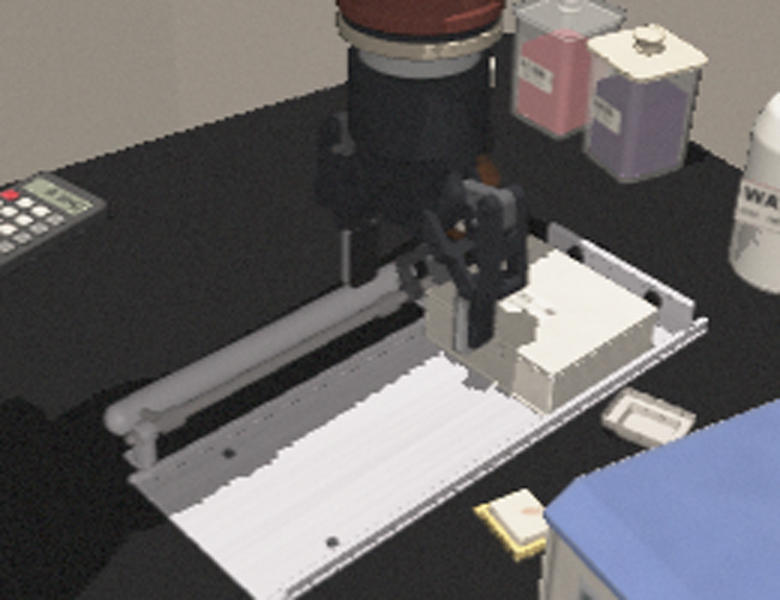

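apply_moves --deltas '[[1,[0.004,0.0005,0],0],[1,[0.004,0.0005,0],0],[1,[0.004,0.0005,0],0],[1,[0.004,0.0005,0],0],[1,[0,0,0],0],[1,[0,0,0],0],[1,[0,0,0],0],[1,[0,0,0],0],[1,[0,0,0],0],[1,[0,0,0],0]]'

```text
t: 24.1
tool_pos: [0.6438, 0.1946, 0.0282]
orientation: [[-0.144, 0.989, -0.031], [0.988, 0.142, -0.068], [-0.063, -0.041, -0.997]]
force: [-4.0, -0.2, 3.4]
opening: 0.996
```

```bash
python3 st.py; python3 - <<'E'
from h import *
k=6;x0,y0=290,195
b=cv2.resize(cv2.cvtColor(r.capture("side"),cv2.COLOR_RGB2BGR)[y0:y0+90,x0:x0+120],None,fx=k,fy=k,interpolation=cv2.INTER_CUBIC)
for bx,col in((50,(0,0,255)),(56,(0,255,0)),(62,(255,0,0))):
  u=((proj("side",W(q,np.array([(bx-45,49.5,38),(bx-45,-49.5,38),(bx+44,-49.5,38),(bx+44,49.5,38)])))-[x0,y0])*k).astype(int)
  cv2.polylines(b,[u[:,None]],True,col,1)
cv2.imwrite("pics/o19.png",b)
E
```

```text
24.1 [0.64382169 0.19461481 0.02816129] [ 0.94267032 44.86970039] 98.29648822365019 [-3.98534684 -0.17037602  3.42227276] [1.60817406e-01 6.60975685e-01 3.69884779e-04]
```

View pics/o19.png

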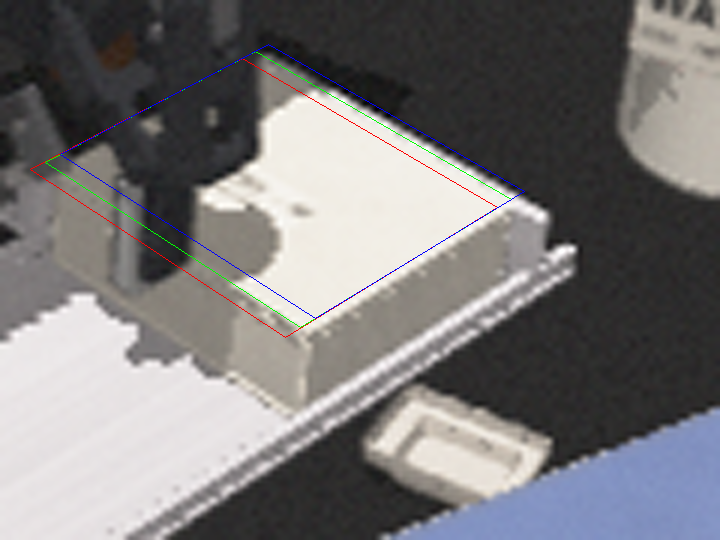

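apply_moves --deltas '[[1,[0.002,0.0003,0],0],[1,[0.002,0.0003,0],0],[1,[0.001,0.0001,0],0],[1,[0,0,0],0],[1,[0,0,0],0],[1,[0,0,0],0],[1,[0,0,0],0],[1,[0,0,0],0],[1,[0,0,0],0],[1,[0,0,0],0]]'

```text
t: 25.15
tool_pos: [0.6488, 0.1953, 0.0281]
orientation: [[-0.144, 0.989, -0.032], [0.988, 0.142, -0.068], [-0.063, -0.042, -0.997]]
force: [-3.8, 0.2, 4.0]
opening: 1.0
```

```bash
python3 st.py
```

```text
25.15 [0.64882791 0.19531707 0.02813757] [ 5.99790816 44.8753934 ] 98.29626317003395 [-3.77435835  0.23794802  4.01178131] [ 0.17543846  0.78052033 -0.0584458 ]
```

apply_moves --deltas '[[1,[0.0015,0.0002,0],0],[1,[0.001,0.0001,0],0],[1,[0,0,0],0],[1,[0,0,0],0],[1,[0,0,0],0],[1,[0,0,0],0],[1,[-0.003,-0.0004,0],0],[1,[-0.003,-0.0004,0],0],[1,[0,0,0],0],[1,[0,0,0],0]]'

```text
t: 26.15
tool_pos: [0.6457, 0.1949, 0.0296]
orientation: [[-0.143, 0.989, -0.031], [0.988, 0.14, -0.067], [-0.062, -0.04, -0.997]]
force: [-0.6, -0.4, 3.2]
opening: 1.001
```

```bash
python3 st.py; python3 - <<'E'
from h import *
k=6;x0,y0=290,195
b=cv2.resize(cv2.cvtColor(r.capture("side"),cv2.COLOR_RGB2BGR)[y0:y0+90,x0:x0+120],None,fx=k,fy=k,interpolation=cv2.INTER_CUBIC)
for bx,col in((56,(0,255,0)),(62,(255,0,0))):
  u=((proj("side",W(q,np.array([(bx-45,49.5,38),(bx-45,-49.5,38),(bx+44,-49.5,38),(bx+44,49.5,38)])))-[x0,y0])*k+[7,9]).astype(int)
  cv2.polylines(b,[u[:,None]],True,col,1)
cv2.imwrite("pics/o20.png",b)
E
```

```text
26.15 [0.64568268 0.19492313 0.02958778] [ 2.82839999 44.9186366 ] 98.21461592018363 [-0.55414179 -0.38545139  3.22326855] [0.23506068 0.10860613 0.02864296]
```

View pics/o20.png

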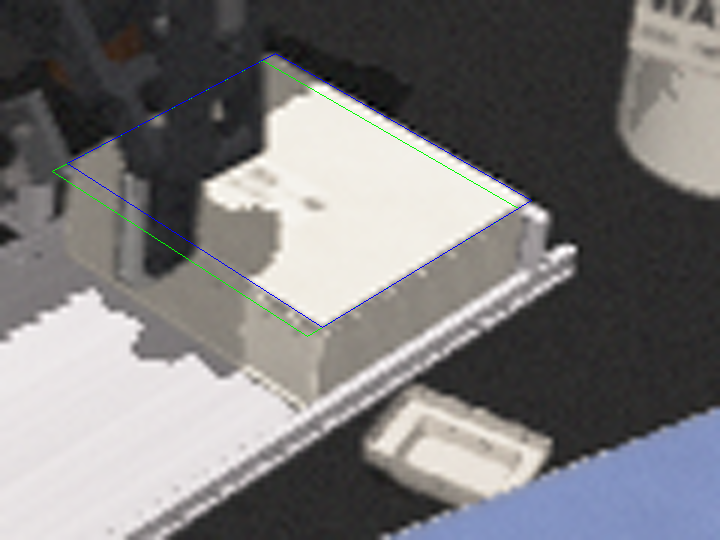

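apply_moves --deltas '[[1,[-0.002,0,0.003],0],[1,[0,0,0.003],0],[1,[0,0,0.003],0],[1,[0,0,0.003],0],[1,[0,0,0.003],0],[1,[0,0,0.003],0],[1,[0,0,0.004],0],[1,[0,0,0.005],0],[1,[0,0,0.006],0],[1,[0,0,0.006],0]]'

```text
t: 27.2
tool_pos: [0.6423, 0.1939, 0.0698]
orientation: [[-0.143, 0.989, -0.034], [0.988, 0.14, -0.07], [-0.064, -0.043, -0.997]]
force: [-0.1, -1.2, 0.4]
opening: 1.003
```

```bash
python3 st.py 21 1
```

```text
27.2 [0.64229167 0.19390592 0.06978904] [-0.67043817 44.3784138 ] 98.21443517962767 [-0.10834772 -1.17778983  0.37852797] [0.08073127 0.00574176 0.03077145]
```

View pics/side21c.png

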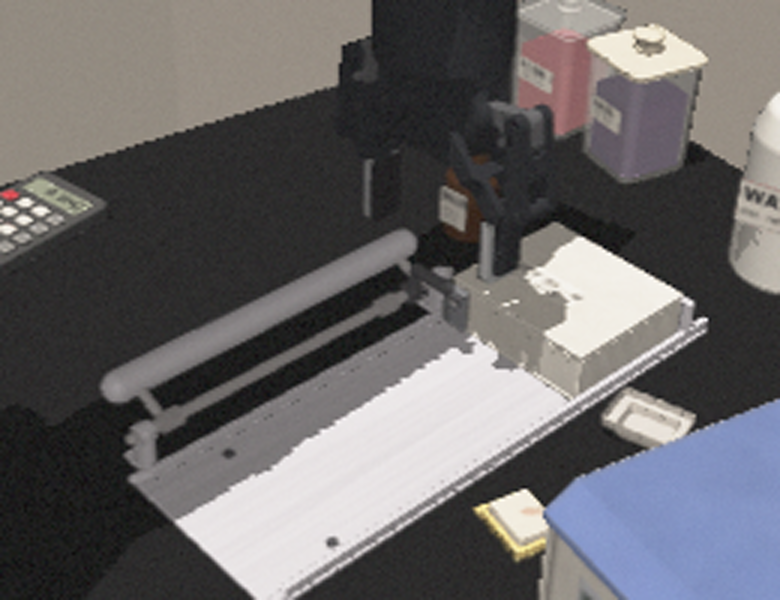

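Gate shut behind the box, tool free. I'll rise further and check once more.

apply_moves --deltas '[[1,[-0.003,0,0.01],0],[1,[-0.003,0,0.01],0],[1,[-0.003,0,0.012],0],[1,[-0.003,0,0.012],0],[1,[-0.003,0,0.012],0],[1,[-0.003,0,0.012],0],[1,[-0.003,0,0.012],0],[1,[0,0,0.005],0],[1,[0,0,0],0],[1,[0,0,0],0]]'

```text
t: 28.25
tool_pos: [0.6203, 0.1944, 0.1659]
orientation: [[-0.143, 0.989, -0.03], [0.988, 0.14, -0.067], [-0.062, -0.039, -0.997]]
force: [-0.2, -0.6, 0.6]
opening: 1.0
```

```bash
python3 st.py 22 2
```

```text
28.25 [0.62027374 0.19439898 0.16589907] [-22.41036013  47.90088268] 98.20966997843121 [-0.19910948 -0.61023918  0.58992299] [0.05982397 0.00644376 0.03406195]
```

View pics/side22c.png

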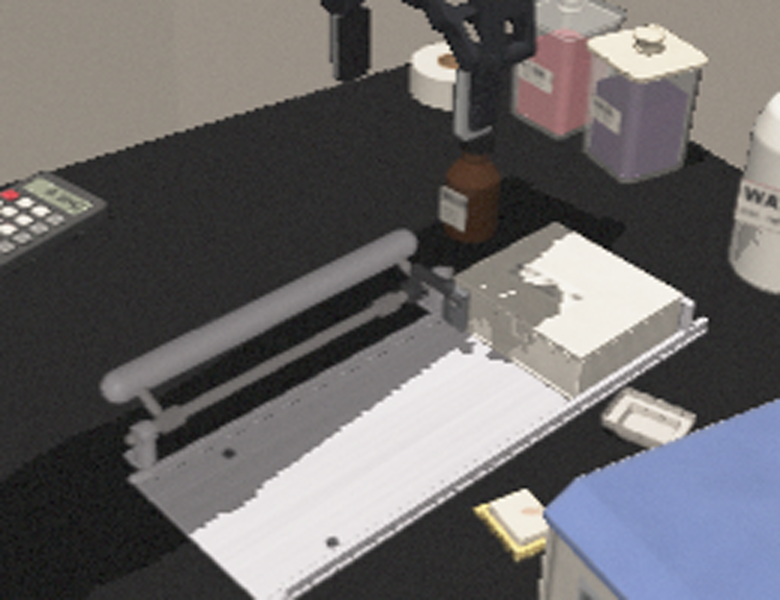

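View pics/top22c.png

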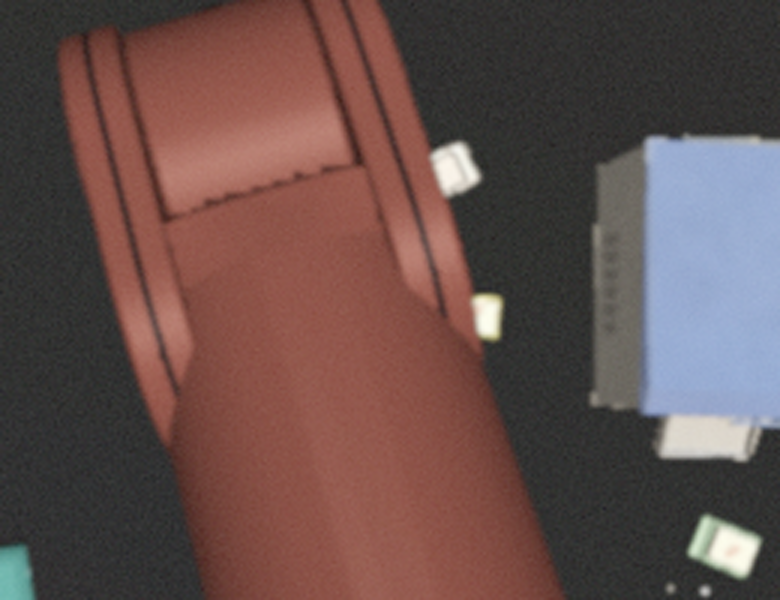

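```bash
python3 -c "
from station import r
print(r.hand_in())"
```

```text
the job is handed in; nothing more can be done
None
```

The box is at the end stop with the gate shut behind it, and I handed the job in at about 28 s. However, the gate flap may have pressed on the box partway through, and the run fails at once if that force went over 2 N.

**What I did:** I held the gate bar down with the left fingertip and pushed the box with the right finger, with the jaws open across the chute. At the end I backed off about 5 mm and lifted slowly so the gate closed behind the box.

**What went wrong:** At about t = 8–11 s the left fingertip drifted onto the bar's inner side. With the box already under the flap, the gate sank to roughly 0.55 rad by image estimate. At that angle the flap was probably resting on the box. I estimate 1.5–2 N or a little more, but I could not measure that contact directly. I pressed the gate open again, worked the fingertip back onto the top of the bar, and held the gate at about 0.65–0.77 rad for the rest of the push.

**Last checks:**
- **Box:** it lies flat, with its origin at about 62 mm in the chute frame, judged from the overlay to 1–2 mm.
- **Gate:** the bar is back at the same pixels as in its shut picture.
- **Bystanders:** the cassette, mould and dropper bottle appear unmoved in the side view.
- **Robot:** the tool is about 0.17 m above the bench and the force reading is near zero.

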